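# Dress a kiln shelf for the next glass firing

## Task

Get the kiln shelf ready for the next firing: lay the fired glass pucks from it flat and side by side on the black rubber mat, and lay every glass billet flat in a bay of its own on the shelf, centred in the bay and with its long sides parallel to the strips. Close the open side of the bays with the long firebrick bar, standing on the shelf flush against the ends of all four strips and level with the outer strips at both ends, and brace it with the two firebrick blocks: on the shelf, long side flush against the bar's outer face, one behind each half of the bar. Leave the other things on the bench where they are.

Things in the scene. Friction and masses are not known exactly. Their poses are not given: they have to be found in the camera images.
- shelf: fixed kiln shelf: off-white slab 240 (x) x 270 (y) x 15 mm tall, origin under its middle. On top are fixed strips 10 mm wide, 8 mm tall: four along x, centred at y = -120, -40, 40, 120 mm, from x = -30 (free ends, robot side) to 108 mm, and one across their far ends (inner face x = 98 mm). They make three bays 70 mm wide, 128 mm deep, open to -x. Slab in front of the ends: 90 mm, bare
- strip_ends (a point): on the slab's top face, half-way along the line through the free ends of the four strips (shelf frame -30, 0, 15 mm); axes as the shelf: x into the bays, y along the line of the ends, z up. With the bar flush its centre is 16 mm from here in -x; with a block flush against the bar the block's centre is 51 mm from here in -x
- bay_left (a point): centre of one bay's floor, on the slab's top face (shelf frame 34, 80, 15 mm); axes as the shelf
- bay_mid (a point): centre of one bay's floor, on the slab's top face (shelf frame 34, 0, 15 mm); axes as the shelf
- bay_right (a point): centre of one bay's floor, on the slab's top face (shelf frame 34, -80, 15 mm); axes as the shelf
- billet1_c (a point): centre (half-way up) of a glass billet: a plain amber glass block 76 mm (its x) x 46 mm (its y) x 24 mm tall, 0.21 kg, lying flat on a cardboard sheet (4 mm thick) at the start. Two or three billets are there; an absent one has no pose. Being taller than the strips, a billet in a bay can be held across its 46 mm width above the strips
- billet2_c (a point): centre (half-way up) of a glass billet: a plain amber glass block 76 mm (its x) x 46 mm (its y) x 24 mm tall, 0.21 kg, lying flat on a cardboard sheet (4 mm thick) at the start. Maybe absent
- billet3_c (a point): centre (half-way up) of a glass billet: a plain amber glass block 76 mm (its x) x 46 mm (its y) x 24 mm tall, 0.21 kg, lying flat on a cardboard sheet (4 mm thick) at the start. Maybe absent
- puck1_c (a point): centre (half-way up) of a fired glass puck: an amber glass disc 58 mm across and 20 mm tall, 0.13 kg, lying flat in one of the bays at the start. Two pucks are there; the absent one has no pose
- puck2_c (a point): centre (half-way up) of a fired glass puck: an amber glass disc 58 mm across and 20 mm tall, 0.13 kg, lying flat in one of the bays at the start. Maybe absent
- puck3_c (a point): centre (half-way up) of a fired glass puck: an amber glass disc 58 mm across and 20 mm tall, 0.13 kg, lying flat in one of the bays at the start. Maybe absent
- mat_top (a point): middle of the top face of the black rubber mat, 170 mm (its x) x 100 mm (its y), 4 mm thick, fixed on the same cardboard sheet as the billets; its top is 8 mm above the bench
- bar_c (a point): centre (half-way up) of the firebrick bar: pale beige, 250 mm long (its x), 32 mm wide (its y), 36 mm tall, 0.23 kg; lies on the other cardboard sheet (4 mm thick) at the start
- block1_c (a point): centre (half-way up) of a firebrick block: pale beige, 60 mm long (its x), 38 mm wide (its y), 40 mm tall, 0.08 kg; lies on the same sheet as the bar at the start
- block2_c (a point): centre (half-way up) of a firebrick block: pale beige, 60 mm long (its x), 38 mm wide (its y), 40 mm tall, 0.08 kg; lies on the same sheet as the bar at the start
- pliers: bystander: running pliers with dark red handles, 165 mm long, to be left where it is; origin under its middle
- frit_jar: bystander: small glass jar with a black lid, 42 mm across, 55 mm tall, to be left where it is; origin under its middle
- wash_jar: bystander: small grey jar with a white lid, 38 mm across, 50 mm tall, to be left where it is; origin under its middle
- phone: bystander: phone in a pink case, 150 x 75 x 9 mm, to be left where it is; origin under its middle
- cutter: bystander: glass cutter with a wooden handle, 125 mm long, to be left where it is; origin under its middle
- brush: bystander: brush, 190 mm long, to be left where it is; origin under its middle
Things that resemble listed ones, but are neither listed nor needed, are in the scene too. What is shaped like the part that bears puck3_c but blue is not meant.

How it is judged:
By the outcome, as a careful person would: the job done as asked, in the order asked, and still so for the second after the job is handed in, with the robot touching nothing.
Of billet1, billet2, billet3 only 2 to 3 are there at a start; the rules pass over those that are not, and their reading is None.
Of puck1, puck2, puck3 only 2 to 2 are there at a start; the rules pass over those that are not, and their reading is None.
At some moment in a run one of billet1, billet2, billet3, bar may be knocked a few centimetres aside while the robot is not near it.
Once in a run the grip may slacken for a moment while it holds something.
It also fails if it takes over 210 s, if anything falls off the work surface, if the arm or the gripper's body presses on something with over 40 N, if the wrist force passes 120 N, or if a joint passes its speed limit or range.

## Robot

A 6-joint arm with a two-finger parallel gripper is mounted at the origin on the work surface. World frame = base frame: x ahead of the robot, y to its left, z up, the work surface at z = 0. Lengths are in m, angles in rad, forces in N, time in s.
With the tool pointing down it reaches from about 0.4 to 0.925 m from the base axis. Payload 3.4 kg.
Tool frame: the origin (TCP) lies midway between the tips of the shut fingers; the grasp point (between the pads) lies 19 mm behind it; z points along the fingers, y is the line along which they close (so a half turn about z gives the same grasp; the last joint's range is limited). The gripper opens to 85 mm and grips with 20 to 120 N. Pads are 22 mm wide; open, the fingers measure 114 mm over their backs; the gripper's body (76 mm by 85 mm) begins 54 mm behind the grasp point. The pads swing forward as they close: fully open they stand 13 mm farther back than shut.
Start: joints at [1.232, 0.307, 1.506, -0, 1.328, -0.073], TCP at [0.151, 0.555, 0.231] pointing down, gripper open.
Joint ranges: [-3.12, 3.12], [-1.05, 2.28], [0.14, 2.33], [-1.42, 4.57], [0.1, 2.73], [-2.68, 2.68]. Speed limits (rad/s): [2.57, 2.57, 3.14, 3.14, 3.14, 3.14].

## Interface

Orientations are given as a unit quaternion [x, y, z, w].
In Python, from rig import ctrl gives the robot as it stands.
- The arm moves only by the tool carry_out, never from a script. Its arguments are lists of equal length, an entry for each row: "offset": the shift along the tool's x, y, z each as a share of 0.5 m, from -1 to 1, a list of three; "spin": the turn about the tool's z as a share of pi/2 rad, from -1 to 1; "claw": the closure, from 0 (fully open) to 1 (shut). In form: {"offset": [[x, y, z], ...], "spin": [spin, ...], "claw": [claw, ...]}. A call has 1 to 12 rows; each row is the pose to reach, as a shift and turn from the pose commanded when the call began, along the tool's axes at that moment; what a row does not reach only later rows make up. A row lasts 1/12 s, in which the tool goes at most 41.7 mm and 7.16 degrees, less where a joint would pass 70% of its speed; a pose out of reach is approached as far as the arm can. A call with a number of a shift or a turn outside -1 to 1 is refused whole. A call with a gripper value outside its range is refused whole. The fingers move at their own pace and stop on an object; the grip force is fixed at half the most. Time passes only in rows, so rows that repeat a pose let the fingers close. It gives the time, the measured TCP pose, the force, the opening and the grip force at its end, in the units of the state.
- ctrl.state(): the state, without advancing time (a new reading comes with each control period).
- ctrl.read_camera(name): name is "side" or "top"; returns a dict with "pixels" (480x640x3 uint8, blue, green, red), "fovy" (degrees; the focal length in pixels is half the picture's height over the tangent of half this angle, whatever the lens; pixels are square), "cx", "cy" (the principal point, pixels), "eye" and "orientation" of the camera in the world. Camera axes: x right, y down, z forward; pixel columns grow to the right and rows downward; lengths in m; the calibration is good to about 2 mm. A picture is of the moment at which its call begins. There is no depth.
- ctrl.sign_off(): hands the job in; it is judged then, once.
The state is a dict: "time_s": time; "joints": joint angles; "qvel": joint speeds; "joint_torque": joint torques, N m; "ee_pos": TCP position; "eef_rot": TCP orientation; "force": force on the tool from outside, world axes, zero at the start; "wrist_torque": the same for the moment, N m; "grip_width": opening from 0.0 (shut) to 1.0 (fully open); "finger_force": force on a finger pad.
Only numpy, scipy, OpenCV 4.12 (cv2) and the standard library are available. Lean on these libraries where they do the work, as an engineer would, in place of code of your own. Each camera call takes 0.05 s, during which the arm holds its last target. There are 200 camera calls.

## Working session

There is one attempt and no reset: what is moved stays moved. The work goes in short steps, Python scripts to look and compute and a tool call to move; the robot and the scene stay as the last step left them, time stands still between calls to the robot, and variables do not carry over. Pictures are saved under pics/ and viewed, at most 14 in all, crops included, and the job is handed in when it is done.

Besides the shell and the picture viewer there is one more tool, called after "Request:" as name(argument=value, ...) on one line, values as JSON. carry_out: Moves the arm, as the interface text tells. Its arguments: {"type":"object","properties":{"offset":{"type":"array","items":{"type":"array","items":{"type":"number"}}},"spin":{"type":"array","items":{"type":"number"}},"claw":{"type":"array","items":{"type":"number"}}},"required":["offset","spin","claw"]}

```bash
ls; mkdir -p pics
cat > h.py <<'E'
import numpy as np, cv2
from scipy.spatial.transform import Rotation as R
from rig import ctrl
E
python3 - <<'E'
from h import *
s=ctrl.state(); print({k:np.round(v,3) for k,v in s.items()})
for n in("top","side"):
    c=ctrl.read_camera(n); cv2.imwrite(f"pics/{n}0.png",c["pixels"]); print(n,{k:v for k,v in c.items() if k!="pixels"}, c["pixels"].shape)
E
```

```text
pics
{'time_s': np.float64(0.0), 'joints': array([ 1.231,  0.308,  1.508,  0.   ,  1.328, -0.074]), 'qvel': array([ 0.001, -0.   ,  0.001, -0.001, -0.002,  0.   ]), 'joint_torque': array([-0.0000e+00, -4.5756e+01, -2.5192e+01, -0.0000e+00,  1.3000e-02,
        0.0000e+00]), 'ee_pos': array([0.151, 0.554, 0.23 ]), 'eef_rot': array([ 0.133,  0.991, -0.001, -0.   ]), 'force': array([ 0.752, -0.329, -0.416]), 'wrist_torque': array([-0.   , -0.016, -0.012]), 'finger_force': np.float64(0.0), 'grip_width': np.float64(0.997)}
top {'fovy': 51.95136861614877, 'cx': 315.84061925271203, 'cy': 249.3838970990631, 'eye': array([ 0.3599115 , -0.01201869,  1.55102667]), 'orientation': array([-0.70296299,  0.70906874, -0.0353885 ,  0.04257005])} (480, 640, 3)
side {'fovy': 54.697660868586915, 'cx': 316.4074624951271, 'cy': 245.99978453914315, 'eye': array([0.44073271, 0.71545704, 0.89775882]), 'orientation': array([-0.05699846,  0.93723691, -0.34325376,  0.02269389])} (480, 640, 3)
```

View pics/top0.png

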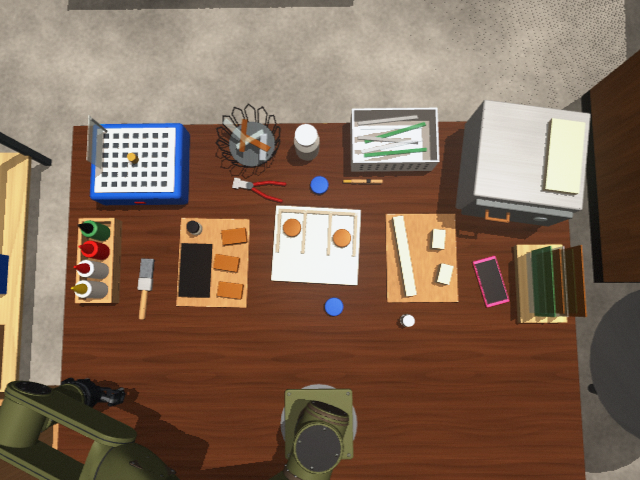

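View pics/side0.png

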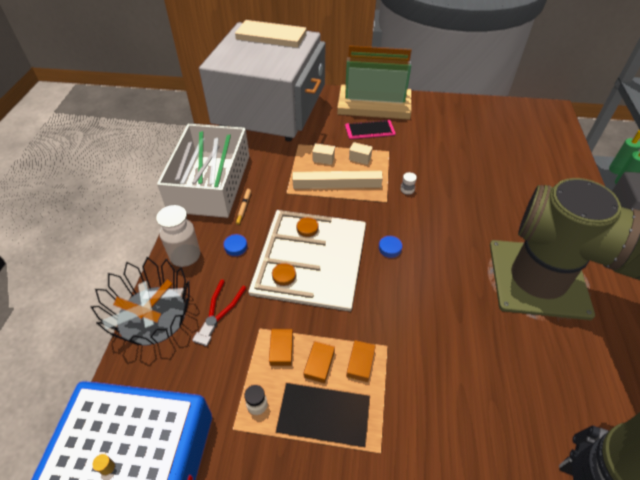

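The top view shows three amber billets at (232,237), (227,263) and (230,290). The fired pucks are at (292,228) and (342,238), in the outer bays. The mat is at (195,270), the bar at (404,256) and the blocks at (438,239) and (445,274).

Things that could be mistaken for these:
- blue discs at (319,185) and (334,307)
- amber strips in the wire basket at (250,140)
- a yellow knob at (132,157)
- the pale slab on the kiln at (565,155)

The side view agrees with all of this.

```bash
cat >> h.py <<'E'
def grab(n):
    c=ctrl.read_camera(n); c["name"]=n; return c
def cast(c,uv,z):
    uv=np.atleast_2d(np.asarray(uv,float)); f=240/np.tan(np.radians(c["fovy"]/2))
    d=np.c_[(uv[:,0]-c["cx"])/f,(uv[:,1]-c["cy"])/f,np.ones(len(uv))]
    d=R.from_quat(c["orientation"]).apply(d); e=np.array(c["eye"])
    return (e+d*((z-e[2])/d[:,2])[:,None])[:,:2]
def proj(c,p):
    f=240/np.tan(np.radians(c["fovy"]/2))
    q=R.from_quat(c["orientation"]).inv().apply(np.atleast_2d(p)-np.array(c["eye"]))
    return np.c_[c["cx"]+f*q[:,0]/q[:,2],c["cy"]+f*q[:,1]/q[:,2]]
def masks(c):
    h=cv2.cvtColor(c["pixels"],cv2.COLOR_BGR2HSV).astype(int); H,S,V=h[...,0],h[...,1],h[...,2]
    return dict(amber=(H>5)&(H<17)&(S>195)&(V>110), pale=(S<75)&(V>120), blue=(H>105)&(H<125)&(S>150), black=(V<45))
def blobs(c,kind,z,box=(0.3,0.85,-0.5,0.45),amin=60):
    """silhouette centroid on plane z, min-area rect axes"""
    m=masks(c)[kind].astype(np.uint8); n,L,st,ce=cv2.connectedComponentsWithStats(m,connectivity=4); out=[]
    for i in range(1,n):
        if st[i,4]<amin: continue
        p=cast(c,ce[i],z)[0]
        if not(box[0]<p[0]<box[1] and box[2]<p[1]<box[3]): continue
        k,_=cv2.findContours((L==i).astype(np.uint8),0,cv2.CHAIN_APPROX_NONE)
        k=max(k,key=len)[:,0,:]; M=cv2.moments(k.reshape(-1,1,2))
        ctr=(M["m10"]/M["m00"],M["m01"]/M["m00"])
        (a,b),(w,h),t=cv2.minAreaRect((cast(c,k,z)*1000).astype(np.float32))
        if w<h: w,h,t=h,w,t+90
        out.append((np.round(cast(c,ctr,z)[0],4),np.round(ctr,1),round(w),round(h),round((t+90)%180-90,1),int(st[i,4])))
    return out
E
python3 - <<'E'
from h import *
for n in("top","side"):
    c=grab(n); print(n)
    for k,z in(("amber",.016),("amber",.025),("pale",.023),("black",.008)):
        print(k,z)
        for b in blobs(c,k,z): print("  ",*b)
im=grab("side")["pixels"]; cv2.imwrite("pics/crop1.png",cv2.resize(im[130:460,230:420],None,fx=1.8,fy=1.8,interpolation=2) if 0 else cv2.resize(im[200:450,230:400],None,fx=2.3,fy=2.3))
im=grab("top")["pixels"]; cv2.imwrite("pics/crop2.png",cv2.resize(im[195:315,170:470],None,fx=2.6,fy=2.6))
E
```

```text
top
amber 0.016
   [0.5759 0.2624] [233.4 235.7] 74 44 -82.9 317
   [0.4908 0.2846] [226.  262.7] 75 45 80.7 333
   [0.4057 0.272 ] [229.7 289.9] 75 44 81.4 315
amber 0.025
   [0.5746 0.2608] [233.4 235.7] 74 44 -82.9 317
   [0.49   0.2828] [226.  262.7] 75 45 80.7 333
   [0.4054 0.2704] [229.7 289.9] 75 44 81.4 315
pale 0.023
   [0.8349 0.1716] [262.2 154.7] 33 22 0.2 69
   [0.743  0.2453] [238.9 183.1] 48 33 77.9 123
   [0.5439 0.0022] [316.  244.7] 270 240 86.3 6031
   [ 0.5071 -0.2728] [404.5 255.6] 251 33 8.1 851
   [ 0.5601 -0.3802] [438.5 238.4] 59 39 -6.3 239
   [ 0.4502 -0.3963] [445.  273.6] 59 38 -15.9 240
   [ 0.3082 -0.279 ] [408.3 320.2] 37 35 5.6 124
black 0.008
   [0.4699 0.3833] [195.1 269.8] 165 95 -2.0 1572
side
amber 0.016
   [ 0.5679 -0.0904] [306.9 225.6] 53 49 -83.1 262
   [0.6024 0.0681] [283.4 273.1] 54 50 -81.2 345
   [0.5763 0.2548] [280.8 344.6] 82 46 -82.5 734
   [0.4063 0.2673] [361. 359.] 83 45 82.8 772
   [0.4915 0.2812] [319.2 360.5] 77 46 80.6 768
amber 0.025
   [ 0.5666 -0.0821] [306.9 225.6] 52 49 -83.1 262
   [0.6008 0.0747] [283.4 273.1] 53 49 -81.2 345
   [0.5749 0.2595] [280.8 344.6] 81 45 -82.5 734
   [0.4067 0.2719] [361. 359.] 82 45 82.8 772
   [0.491  0.2856] [319.2 360.5] 76 46 80.6 768
pale 0.023
   [ 0.4495 -0.4166] [360.6 148.2] 56 32 -15.3 126
   [ 0.5608 -0.4009] [323.2 148.8] 56 32 -6.0 127
   [ 0.5104 -0.2878] [336.4 174.9] 250 29 9.1 551
   [ 0.3054 -0.2998] [409.3 177.9] 52 36 -89.8 141
   [0.5431 0.0335] [310.1 262.2] 274 240 86.3 7711
   [0.8425 0.1593] [172.5 293. ] 46 26 12.7 164
   [0.7435 0.2533] [203.3 333.9] 50 36 80.8 283
   [0.5967 0.3971] [257.2 408.4] 37 24 26.3 135
black 0.008
   [0.8146 0.1688] [184.6 301.3] 111 14 -78.5 118
   [0.5234 0.3858] [296.4 410.1] 92 63 87.8 1354
```

View pics/crop2.png

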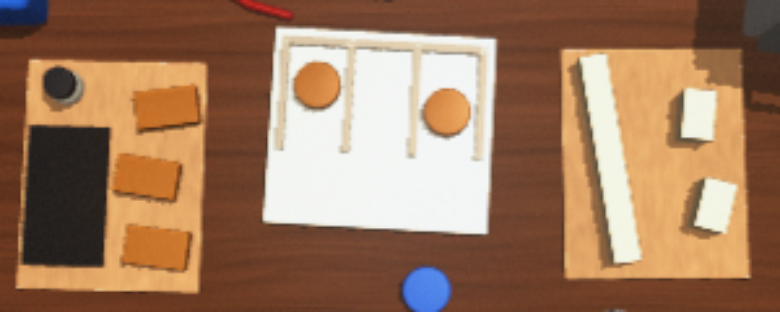

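The crop confirms the choices: billets at crop (166,107), (147,176) and (156,247), pucks at (317,85) and (447,111) in the outer bays, and the free strip ends facing the robot. The billets' shaded sides need separating from their top faces, so I'll check the pixel values.

Run:
```python
from h import *
a=grab("side");t=grab("top")
hs=cv2.cvtColor(a["pixels"],cv2.COLOR_BGR2HSV);ht=cv2.cvtColor(t["pixels"],cv2.COLOR_BGR2HSV)
print("side billet2 col",[tuple(map(int,x)) for x in hs[338:386:2,318]])
print("side billet1 col",[tuple(map(int,x)) for x in hs[326:370:2,281]])
print("side puck col",[tuple(map(int,x)) for x in hs[262:290:2,284]])
print("top puck row",[tuple(map(int,x)) for x in ht[228,280:304:2]])
print("top billet2 row",[tuple(map(int,x)) for x in ht[263,210:244:2]])
print("top bar row",[tuple(map(int,x)) for x in ht[256,394:416:1]])
print("side bar col",[tuple(map(int,x)) for x in hs[164:194:2,336]])
print("mat side row",[tuple(map(int,x)) for x in hs[415,270:376:6]])
```

```text
side billet2 col [(15, 144, 229), (15, 147, 228), (14, 186, 210), (16, 233, 208), (15, 229, 209), (16, 229, 208), (16, 229, 208), (15, 225, 209), (15, 222, 211), (15, 221, 212), (15, 218, 213), (15, 213, 215), (15, 214, 216), (15, 215, 217), (15, 215, 217), (15, 214, 217), (15, 214, 217), (15, 213, 217), (15, 213, 218), (15, 219, 197), (15, 239, 111), (14, 228, 95), (14, 161, 130), (14, 146, 197)]
side billet1 col [(11, 183, 113), (13, 206, 134), (15, 237, 196), (15, 228, 210), (15, 226, 212), (15, 225, 210), (15, 221, 212), (15, 219, 213), (15, 216, 214), (15, 215, 216), (15, 216, 217), (15, 214, 217), (15, 213, 217), (15, 211, 219), (15, 209, 220), (15, 206, 220), (15, 209, 220), (15, 216, 198), (15, 238, 108), (15, 236, 94), (14, 164, 123), (14, 147, 185)]
side puck col [(14, 103, 200), (15, 230, 183), (16, 255, 189), (16, 255, 190), (16, 255, 189), (16, 255, 191), (16, 246, 195), (16, 236, 199), (15, 226, 204), (15, 222, 201), (15, 223, 136), (14, 212, 95), (14, 68, 142), (16, 64, 196)]
top puck row [(20, 37, 212), (22, 33, 199), (14, 183, 198), (14, 181, 204), (13, 179, 205), (1
[... 559 characters left out ...]
45), (34, 17, 245), (34, 17, 245), (34, 16, 245), (32, 16, 245), (34, 16, 245), (27, 34, 241), (19, 97, 235), (16, 133, 232), (16, 136, 231), (16, 137, 230), (16, 135, 232), (16, 132, 233)]
side bar col [(15, 142, 234), (15, 142, 233), (15, 145, 231), (16, 124, 234), (21, 58, 248), (22, 60, 249), (22, 59, 249), (21, 73, 237), (17, 84, 152), (17, 87, 138), (17, 86, 137), (17, 88, 136), (15, 118, 140), (14, 147, 192), (15, 143, 230)]
mat side row [(15, 145, 224), (15, 145, 227), (8, 24, 42), (15, 24, 42), (8, 24, 42), (12, 30, 43), (12, 29, 44), (10, 35, 44), (9, 39, 46), (8, 43, 48), (12, 52, 49), (11, 56, 50), (9, 64, 52), (11, 66, 54), (11, 74, 55), (9, 73, 56), (9, 76, 57), (15, 146, 224)]
```

```bash
sed -i 's/amber=.*/amber=(H>9)\&(H<19)\&(S>163)\&(V>155), pale=(S<82)\&(V>190), black=(V<62)\&(S<110))/' h.py
cat >> h.py <<'E'
def shelf(c):
    m=masks(c)["pale"].astype(np.uint8); m=cv2.morphologyEx(m,cv2.MORPH_CLOSE,np.ones((9,9)))
    k=max(cv2.findContours(m,0,cv2.CHAIN_APPROX_NONE)[0],key=lambda k:cv2.contourArea(k) if 100<k[:,0,0].mean()<420 and 200<k[:,0,1].mean()<300 else 0)
    return cv2.minAreaRect((cast(c,k[:,0,:],.015)*1000).astype(np.float32))
E
python3 - <<'E'
from h import *
for n in("top","side"):
    c=grab(n); print(n,shelf(c))
    for k,z,b in(("amber",.035,(.4,.7,-.16,.16)),("amber",.028,(.35,.65,.2,.45)),("pale",.040,(.3,.7,-.34,-.2)),("pale",.044,(.3,.7,-.5,-.34)),("black",.008,(.3,.7,.3,.45))):
        print(k,z)
        for b in blobs(c,k,z,b): print("  ",*b)
E
```

```text
top ((545.7907104492188, 2.3916778564453125), (269.6802673339844, 237.8227081298828), 86.336181640625)
amber 0.035
   [0.5985 0.0773] [291.7 227.1] 50 50 -0.5 228
   [ 0.5667 -0.0672] [338.2 236.7] 52 29 -14.7 114
amber 0.028
   [0.5744 0.2611] [233.1 235.6] 77 45 -83.4 341
   [0.4911 0.2842] [225.4 262.2] 75 45 80.1 351
   [0.4064 0.2714] [229.2 289.5] 75 45 82.0 359
pale 0.04
   [ 0.5053 -0.27  ] [404.5 255.7] 248 33 8.1 855
   [ 0.3083 -0.2762] [408.4 320.4] 33 33 25.3 107
pale 0.044
   [ 0.5573 -0.3752] [438.5 238.4] 58 38 -6.3 240
   [ 0.449  -0.3913] [445.1 273.6] 59 38 -15.9 245
black 0.008
   [0.6073 0.3942] [192.5 226.6] 36 35 1.1 114
   [0.4695 0.3835] [195.1 269.9] 167 96 -2.0 1606
side ((546.9566040039062, 3.5714569091796875), (270.943359375, 238.95948791503906), 86.29830169677734)
amber 0.035
   [ 0.5652 -0.0756] [307.  224.9] 51 48 6.9 253
   [0.5995 0.0798] [283.4 272.3] 50 49 6.9 329
amber 0.028
   [0.5756 0.2613] [280.2 344.7] 78 47 -81.8 706
   [0.407 0.272] [361.  358.3] 76 47 81.6 770
   [0.4919 0.2846] [318.8 359.4] 78 47 80.6 776
pale 0.04
   [ 0.5103 -0.2672] [335.9 175.2] 246 32 8.3 620
   [ 0.307 -0.285] [409.6 176.7] 38 30 -89.9 92
pale 0.044
   [ 0.4499 -0.389 ] [360.4 148.3] 55 34 -14.2 140
   [ 0.5578 -0.3738] [323.2 148.8] 57 36 -8.0 141
black 0.008
   [0.4705 0.388 ] [323.5 414.6] 165 95 -2.2 4187
```

All agree within about 2 mm across both views. I'll write a planner that prints the numbers for each move, then start with the pucks.

```bash
cat >> h.py <<'E'
def frame(q):
    m=R.from_quat(q).as_matrix(); return m
def plan(calls,start=None):
    """calls: list of calls, each a list of (x,y,z,heading of tool y in deg); prints offsets/spins relative to each call's start"""
    s=ctrl.state(); p=np.array(s["ee_pos"]); m=frame(s["eef_rot"]); hd=np.degrees(np.arctan2(m[1,1],m[0,1])); print("now",np.round(p,4),"head",round(hd,2),"t",round(float(s["time_s"]),2),"w",round(float(s["grip_width"]),3),"f",np.round(s["force"],1))
    for i,c in enumerate(calls):
        h0,p0=hd,p; t=np.radians(h0); ax=np.array([[-np.sin(t),np.cos(t),0],[np.cos(t),np.sin(t),0],[0,0,-1]])
        if i==0: ax=m.T
        ax2=ax
        for x,y,z,h in c:
            q=np.array([x,y,z]); dh=(h-h0+90)%180-90
            n=max(np.linalg.norm(q-p)/.0417,abs((h-hd+90)%180-90)/7.16); 
            print(f" call{i}",np.round(ax2@(q-p0)/.5,4).tolist(),"spin",round(-dh/90,4),"rows",round(n,1)); p=q; hd=h0+dh
E
python3 - <<'E'
from h import *
m=frame(ctrl.state()["eef_rot"]); print(np.round(m,3))
plan([[(.375,.317,.2,86.3)],[(.599,.0785,.12,86.3)],[(.599,.0785,.021,86.3)]])
E
```

```text
[[-0.965  0.263 -0.   ]
 [ 0.263  0.965 -0.   ]
 [ 0.    -0.    -1.   ]]
now [0.1511 0.5548 0.2313] head 74.77 t 0.5 w 1.0 f [0.1 0.3 0.5]
 call0 [-0.5571, -0.3412, 0.0626] spin -0.1281 rows 7.9
 call1 [-0.4778, -0.4471, 0.16] spin -0.0 rows 8.1
 call2 [0.0, 0.0, 0.198] spin -0.0 rows 2.4
```

Request:
carry_out(offset=[[-0.5571,-0.3412,0.0626],[-0.5571,-0.3412,0.0626],[-0.5571,-0.3412,0.0626],[-0.5571,-0.3412,0.0626],[-0.5571,-0.3412,0.0626],[-0.5571,-0.3412,0.0626],[-0.5571,-0.3412,0.0626],[-0.5571,-0.3412,0.0626],[-0.5571,-0.3412,0.0626],[-0.5571,-0.3412,0.0626]], spin=[-0.128,-0.128,-0.128,-0.128,-0.128,-0.128,-0.128,-0.128,-0.128,-0.128], claw=[0,0,0,0,0,0,0,0,0,0])

```text
time_s: 1.33
ee_pos: [0.3764, 0.3155, 0.1999]
eef_rot: [0.035, 0.999, -0.0, -0.0]
force: [-0.7, 0.2, -0.2]
grip_width: 1.001
finger_force: 0.0
```

Request:
carry_out(offset=[[-0.4778,-0.4471,0.16],[-0.4778,-0.4471,0.16],[-0.4778,-0.4471,0.16],[-0.4778,-0.4471,0.16],[-0.4778,-0.4471,0.16],[-0.4778,-0.4471,0.16],[-0.4778,-0.4471,0.16],[-0.4778,-0.4471,0.16],[-0.4778,-0.4471,0.16],[-0.4778,-0.4471,0.16],[-0.4778,-0.4471,0.16],[-0.4778,-0.4471,0.16]], spin=[0,0,0,0,0,0,0,0,0,0,0,0], claw=[0,0,0,0,0,0,0,0,0,0,0,0])

```text
time_s: 2.33
ee_pos: [0.5977, 0.0805, 0.1202]
eef_rot: [0.031, 1.0, 0.0, -0.001]
force: [0.2, -0.3, 0.3]
grip_width: 1.0
finger_force: 0.0
```

Run:
```python
from h import *
plan([[(.599,.0785,.021,86.3)],[(.599,.0785,.12,86.3)]])
print(blobs(grab("side"),"amber",.035,(.4,.7,-.16,.16)))
```

```text
now [0.5977 0.0805 0.1202] head 86.4 t 2.33 w 1.0 f [ 0.2 -0.3  0.3]
 call0 [-0.0031, -0.0039, 0.1984] spin 0.0011 rows 2.4
 call1 [0.0, 0.0, -0.198] spin -0.0 rows 2.4
[(array([ 0.5655, -0.0754]), array([306.9, 224.9]), 51, 48, 6.9, 256), (array([0.5994, 0.0799]), array([283.4, 272.3]), 52, 49, 6.9, 332)]
```

Request:
carry_out(offset=[[-0.003,-0.003,0.1],[-0.003,-0.003,0.15],[-0.003,-0.003,0.198],[-0.003,-0.003,0.198],[-0.003,-0.003,0.198],[-0.003,-0.003,0.198],[-0.003,-0.003,0.198],[-0.003,-0.003,0.198],[-0.003,-0.003,0.198],[-0.003,-0.003,0.198],[-0.003,-0.003,0.198]], spin=[0,0,0,0,0,0,0,0,0,0,0], claw=[0,0,0,0,0,0.6,0.8,0.8,0.8,0.8,0.8])

```text
time_s: 3.3
ee_pos: [0.6022, 0.0775, 0.0241]
eef_rot: [0.032, 0.999, 0.001, 0.002]
force: [-0.4, 2.1, 7.6]
grip_width: 0.644
finger_force: 61.8
```

Run:
```python
from h import *
plan([[(.599,.08,.13,86.3)],[(.51,.385,.13,88)],[(.51,.385,.0145,88)]])
```

```text
now [0.6022 0.0775 0.0241] head 86.29 t 3.3 w 0.644 f [-0.4  2.1  7.6]
 call0 [0.0056, 0.0048, -0.2118] spin -0.0001 rows 2.5
 call1 [0.217, 0.5972, 0.0] spin -0.0189 rows 7.6
 call2 [0.0, 0.0, 0.231] spin -0.0 rows 2.8
```

Request:
carry_out(offset=[[0,0,-0.06],[0,0,-0.12],[0,0,-0.21],[0,0,-0.21],[0,0,-0.21]], spin=[0,0,0,0,0], claw=[0.8,0.8,0.8,0.8,0.8])

```text
time_s: 3.72
ee_pos: [0.6036, 0.0771, 0.1311]
eef_rot: [0.032, 0.999, 0.0, 0.005]
force: [0.2, -0.1, -1.0]
grip_width: 0.641
finger_force: 64.2
```

Run:
```python
from h import *
plan([[(.51,.385,.13,88)],[(.51,.385,.0155,88)]])
c=grab("side");cv2.imwrite("pics/s2.png",cv2.resize(c["pixels"][190:340,200:400],None,fx=3,fy=3))
```

```text
now [0.6036 0.0771 0.1311] head 86.29 t 3.72 w 0.641 f [ 0.2 -0.1 -1. ]
 call0 [0.2268, 0.6024, 0.0006] spin -0.019 rows 7.7
 call1 [0.0, 0.0, 0.229] spin -0.0 rows 2.7
```

View pics/s2.png

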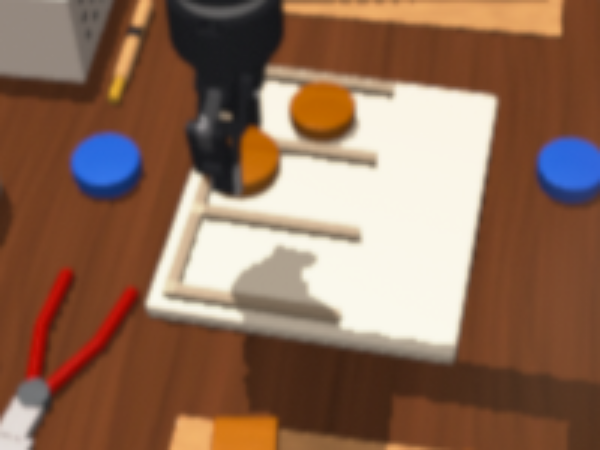

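Run:
```python
from h import *
c=grab("side"); s=ctrl.state(); p=s["ee_pos"]; print(np.round(p,4),proj(c,[p])+0)
m=masks(c)["amber"][225:262,255:310]; ys,xs=np.nonzero(m); uv=np.c_[xs+255,ys+225]
w=cast(c,uv,.14); print(w.min(0),w.max(0),len(w)); 
# offset of puck's near edge from tcp along shelf x
i=w[:,0].argmin(); print(w[i],uv[i])
t=grab("top"); m=masks(t)["amber"][200:260,270:318]; ys,xs=np.nonzero(m)
if len(xs): w=cast(t,np.c_[xs+270,ys+200],.14); print("top",w.min(0),w.max(0),len(xs))
```

```text
[0.6001 0.0769 0.1267] [[280.89604049 245.80314081]]
[0.54288319 0.02052222] [0.5992743 0.1018073] 259
[0.54288319 0.04127515] [309 232]
top [0.57045014 0.05285152] [0.58791289 0.09637598] 57
```

```bash
echo "[0.6004,0.0769,0.126,86.29]" > cmd.json
python3 - <<'E'
s=open('h.py').read(); i=s.index('def plan(')
s=s[:i]+'''def plan(calls):
    """calls: list of calls, each a list of (x,y,z,tool-y heading deg); starts from and saves the commanded pose (readings are noisy)"""
    import json
    s=ctrl.state(); m=frame(s["eef_rot"]); a=json.load(open("cmd.json")); p=np.array(a[:3]); hd=a[3]
    print("read",np.round(s["ee_pos"],4),"head",round(np.degrees(np.arctan2(m[1,1],m[0,1])),1),"cmd",np.round(a,4),"t",round(float(s["time_s"]),1),"w",round(float(s["grip_width"]),3),"f",np.round(s["force"],1))
    for i,c in enumerate(calls):
        h0,p0=hd,p; t=np.radians(h0); ax=np.array([[-np.sin(t),np.cos(t),0],[np.cos(t),np.sin(t),0],[0,0,-1]]); seg=p0
        for x,y,z,h in c:
            q=np.array([x,y,z]); dh=(h-h0+90)%180-90
            n=max(np.linalg.norm(q-seg)/.0417,abs(h0+dh-hd)/7.16); o=np.round(ax@(q-p0)/.5,3); sp=round(-dh/90,3)
            print(f" call{i}",o.tolist(),"spin",sp,"rows",round(n,1)); seg=q; p=p0+ax.T@(o*.5); hd=h0-sp*90
    json.dump([*map(float,p),hd],open("cmd.json","w"))
'''
open('h.py','w').write(s)
E
python3 - <<'E'
from h import *
plan([[(.511,.386,.13,88)],[(.511,.386,.0155,88)],[(.511,.386,.13,88)],[(.565,-.0757,.13,86.3)]])
E
```

```text
read [0.5992 0.0768 0.1255] head 86.3 cmd [6.004e-01 7.690e-02 1.260e-01 8.629e+01] t 3.9 w 0.639 f [-0.5 -0.5 -2.1]
 call0 [0.218, 0.605, -0.008] spin -0.019 rows 7.7
 call1 [0.0, 0.0, 0.229] spin -0.0 rows 2.7
 call2 [0.0, 0.0, -0.229] spin -0.0 rows 2.7
 call3 [-0.14, -0.919, 0.0] spin 0.019 rows 11.1
```

Request:
carry_out(offset=[[0.05,0.12,-0.008],[0.09,0.2,-0.008],[0.13,0.3,-0.008],[0.16,0.4,-0.008],[0.19,0.5,-0.008],[0.218,0.605,-0.008],[0.218,0.605,-0.008],[0.218,0.605,-0.008],[0.218,0.605,-0.008],[0.218,0.605,-0.008],[0.218,0.605,-0.008]], spin=[-0.019,-0.019,-0.019,-0.019,-0.019,-0.019,-0.019,-0.019,-0.019,-0.019,-0.019], claw=[0.8,0.8,0.8,0.8,0.8,0.8,0.8,0.8,0.8,0.8,0.8])

```text
time_s: 4.78
ee_pos: [0.5099, 0.3848, 0.128]
eef_rot: [0.017, 1.0, -0.002, -0.002]
force: [-0.6, -0.2, -1.4]
grip_width: 0.645
finger_force: 64.3
```

Request:
carry_out(offset=[[0,0,0.08],[0,0,0.14],[0,0,0.19],[0,0,0.215],[0,0,0.229],[0,0,0.229],[0,0,0.229],[0,0,0.229],[0,0,0.229]], spin=[0,0,0,0,0,0,0,0,0], claw=[0.8,0.8,0.8,0.8,0.8,0.8,0.8,0.8,0.8])

```text
time_s: 5.53
ee_pos: [0.5107, 0.3828, 0.0156]
eef_rot: [0.018, 1.0, -0.001, -0.001]
force: [-2.3, -3.8, 6.6]
grip_width: 0.651
finger_force: 62.5
```

Request:
carry_out(offset=[[0,0,0],[0,0,0],[0,0,0],[0,0,0],[0,0,0]], spin=[0,0,0,0,0], claw=[0.2,0.15,0.15,0.15,0.15])

```text
time_s: 5.95
ee_pos: [0.5114, 0.386, 0.0154]
eef_rot: [0.018, 1.0, 0.0, 0.0]
force: [-0.5, 0.1, 0.1]
grip_width: 0.85
finger_force: 0.0
```

Request:
carry_out(offset=[[0,0,-0.06],[0,0,-0.14],[0,0,-0.229],[0,0,-0.229],[0,0,-0.229]], spin=[0,0,0,0,0], claw=[0.15,0.15,0,0,0])

```text
time_s: 6.37
ee_pos: [0.5136, 0.3876, 0.1339]
eef_rot: [0.017, 1.0, 0.002, 0.003]
force: [0.4, -0.2, -1.0]
grip_width: 1.001
finger_force: 0.0
```

Request:
carry_out(offset=[[-0.14,-0.919,0],[-0.14,-0.919,0],[-0.14,-0.919,0],[-0.14,-0.919,0],[-0.14,-0.919,0],[-0.14,-0.919,0],[-0.14,-0.919,0],[-0.14,-0.919,0],[-0.14,-0.919,0],[-0.14,-0.919,0],[-0.14,-0.919,0],[-0.14,-0.919,0]], spin=[0.019,0.019,0.019,0.019,0.019,0.019,0.019,0.019,0.019,0.019,0.019,0.019], claw=[0,0,0,0,0,0,0,0,0,0,0,0])

```text
time_s: 7.37
ee_pos: [0.5652, -0.0821, 0.1284]
eef_rot: [0.034, 0.999, -0.001, -0.0]
force: [1.3, 0.1, -0.1]
grip_width: 1.002
finger_force: 0.0
```

Run:
```python
from h import *
for n in("side","top"):
    c=grab(n)
    print([b for b in blobs(c,"amber",.028,(.3,.7,-.16,.5),100)])
c=grab("side");cv2.imwrite("pics/s3.png",c["pixels"][180:480,190:430])
plan([[(.565,-.0757,.021,86.3)],[(.565,-.0757,.13,86.3)],[(.431,.387,.13,88)],[(.431,.387,.0155,88)],[(.431,.387,.13,88)]])
```

```text
[(array([ 0.5663, -0.0816]), array([307., 225.]), 51, 49, 6.9, 261), (array([0.5753, 0.2622]), array([280.3, 345.1]), 78, 47, -81.7, 726), (array([0.4066, 0.2723]), array([361.1, 358.5]), 76, 47, 82.3, 792), (array([0.4919, 0.285 ]), array([318.8, 359.6]), 76, 47, 80.6, 780), (array([0.5081, 0.384 ]), array([304.1, 406.3]), 54, 53, 52.9, 654)]
[(array([0.5745, 0.2609]), array([233.2, 235.6]), 77, 45, -83.4, 341), (array([0.5068, 0.382 ]), array([194.1, 257.5]), 53, 50, 1.0, 231), (array([0.4911, 0.2842]), array([225.4, 262.2]), 75, 45, 80.1, 351), (array([0.4064, 0.2715]), array([229.2, 289.5]), 75, 45, 82.0, 358)]
read [ 0.5639 -0.0761  0.1284] head 86.2 cmd [ 5.651e-01 -7.580e-02  1.300e-01  8.629e+01] t 7.5 w 1.002 f [0.6 0.8 0.5]
 call0 [0.0, 0.0, 0.218] spin -0.0 rows 2.6
 call1 [0.0, 0.0, -0.218] spin -0.0 rows 2.6
 call2 [0.328, 0.906, 0.0] spin -0.019 rows 11.6
 call3 [-0.0, 0.0, 0.229] spin -0.0 rows 2.7
 call4 [-0.0, 0.0, -0.229] spin -0.0 rows 2.7
```

View pics/s3.png

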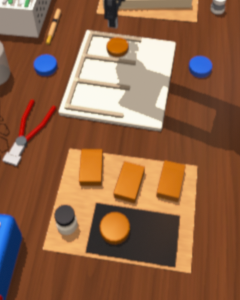

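The first puck lies on the mat (crop (115,228)), and the second is still in its bay at (117,46).

Request:
carry_out(offset=[[0,0,0.1],[0,0,0.16],[0,0,0.218],[0,0,0.218],[0,0,0.218],[0,0,0.218],[0,0,0.218],[0,0,0.218],[0,0,0.218],[0,0,0.218],[0,0,0.218],[0,0,0.218]], spin=[0,0,0,0,0,0,0,0,0,0,0,0], claw=[0,0,0,0,0,0.6,0.8,0.8,0.8,0.8,0.8,0.8])

```text
time_s: 8.52
ee_pos: [0.567, -0.0757, 0.024]
eef_rot: [0.032, 0.999, -0.0, 0.003]
force: [-0.5, 1.4, 5.0]
grip_width: 0.645
finger_force: 62.1
```

Request:
carry_out(offset=[[0,0,-0.06],[0,0,-0.12],[0,0,-0.218],[0,0,-0.218],[0,0,-0.218]], spin=[0,0,0,0,0], claw=[0.8,0.8,0.8,0.8,0.8])

```text
time_s: 8.93
ee_pos: [0.5687, -0.0765, 0.1356]
eef_rot: [0.032, 0.999, -0.001, 0.006]
force: [1.1, 0.9, -2.6]
grip_width: 0.645
finger_force: 64.2
```

Request:
carry_out(offset=[[0.03,0.09,0],[0.06,0.18,0],[0.1,0.27,0],[0.13,0.36,0],[0.16,0.45,0],[0.19,0.54,0],[0.23,0.63,0],[0.27,0.72,0],[0.3,0.82,0],[0.328,0.906,0],[0.328,0.906,0],[0.328,0.906,0]], spin=[-0.019,-0.019,-0.019,-0.019,-0.019,-0.019,-0.019,-0.019,-0.019,-0.019,-0.019,-0.019], claw=[0.8,0.8,0.8,0.8,0.8,0.8,0.8,0.8,0.8,0.8,0.8,0.8])

```text
time_s: 9.93
ee_pos: [0.4286, 0.3906, 0.1293]
eef_rot: [0.016, 1.0, 0.001, -0.0]
force: [1.1, -1.0, -1.0]
grip_width: 0.646
finger_force: 64.3
```

Request:
carry_out(offset=[[0,0,0.08],[0,0,0.14],[0,0,0.19],[0,0,0.215],[0,0,0.229],[0,0,0.229],[0,0,0.229],[0,0,0.229],[0,0,0.229]], spin=[0,0,0,0,0,0,0,0,0], claw=[0.8,0.8,0.8,0.8,0.8,0.8,0.8,0.8,0.8])

```text
time_s: 10.68
ee_pos: [0.4305, 0.3866, 0.0152]
eef_rot: [0.018, 1.0, -0.0, -0.0]
force: [-0.0, 0.0, -1.0]
grip_width: 0.648
finger_force: 76.5
```

Request:
carry_out(offset=[[0,0,0],[0,0,0],[0,0,0],[0,0,0],[0,0,-0.06],[0,0,-0.14],[0,0,-0.229],[0,0,-0.229],[0,0,-0.229]], spin=[0,0,0,0,0,0,0,0,0], claw=[0.2,0.15,0.15,0.15,0.15,0.15,0.15,0.15,0.15])

```text
time_s: 11.43
ee_pos: [0.4329, 0.3885, 0.1337]
eef_rot: [0.017, 1.0, 0.003, 0.003]
force: [-0.4, 0.4, -0.4]
grip_width: 0.853
finger_force: 0.0
```

Run:
```python
from h import *
for n in("side","top"):
    c=grab(n); print(n)
    for b in blobs(c,"amber",.028,(.3,.7,-.16,.5),50): print(" ",*b)
plan([[(.5755,.263,.13,7.5)],[(.5755,.263,.013,7.5)],[(.5755,.263,.13,7.5)],[(.5854,.0806,.13,86.3)],[(.5854,.0806,.025,86.3)]])
```

```text
side
  [0.5751 0.2622] [280.4 345.1] 80 47 -81.7 733
  [0.4956 0.289 ] [316.8 361.1] 78 46 80.6 651
  [0.5081 0.384 ] [304.1 406.2] 54 53 52.9 660
  [0.4243 0.3953] [347.7 417.5] 55 45 15.6 383
top
  [0.5744 0.261 ] [233.1 235.6] 77 45 -83.4 342
  [0.5069 0.3819] [194.1 257.5] 53 50 1.0 230
  [0.491  0.2841] [225.4 262.2] 75 45 81.1 350
  [0.4064 0.2714] [229.2 289.5] 75 45 82.0 359
  [0.4128 0.3839] [192.9 287.8] 47 19 89.5 85
read [0.4303 0.3865 0.1298] head 88.0 cmd [ 0.4308  0.3868  0.13   88.    ] t 11.5 w 0.851 f [ 0.  -0.4  0.4]
 call0 [-0.298, -0.237, 0.0] spin 0.894 rows 11.2
 call1 [-0.0, -0.0, 0.234] spin 0.0 rows 2.8
 call2 [-0.0, -0.0, -0.234] spin 0.0 rows 2.8
 call3 [-0.365, -0.028, 0.0] spin -0.875 rows 11.0
 call4 [0.0, 0.0, 0.21] spin -0.0 rows 2.5
```

Request:
carry_out(offset=[[-0.298,-0.237,0],[-0.298,-0.237,0],[-0.298,-0.237,0],[-0.298,-0.237,0],[-0.298,-0.237,0],[-0.298,-0.237,0],[-0.298,-0.237,0],[-0.298,-0.237,0],[-0.298,-0.237,0],[-0.298,-0.237,0],[-0.298,-0.237,0],[-0.298,-0.237,0]], spin=[0.894,0.894,0.894,0.894,0.894,0.894,0.894,0.894,0.894,0.894,0.894,0.894], claw=[0.25,0.25,0.25,0.25,0.25,0.25,0.25,0.25,0.25,0.25,0.25,0.25])

```text
time_s: 12.53
ee_pos: [0.5738, 0.2624, 0.127]
eef_rot: [0.661, 0.75, -0.002, -0.001]
force: [-0.3, -0.0, 0.3]
grip_width: 0.749
finger_force: 0.0
```

Request:
carry_out(offset=[[0,0,0],[0,0,0],[0,0,0.08],[0,0,0.16],[0,0,0.234],[0,0,0.234],[0,0,0.234],[0,0,0.234],[0,0,0.234],[0,0,0.234],[0,0,0.234],[0,0,0.234]], spin=[0,0,0,0,0,0,0,0,0,0,0,0], claw=[0.25,0.25,0.25,0.25,0.25,0.25,0.25,0.6,0.8,0.8,0.8,0.8])

```text
time_s: 13.53
ee_pos: [0.5772, 0.2638, 0.0154]
eef_rot: [0.659, 0.752, 0.002, 0.001]
force: [0.1, 1.0, 6.4]
grip_width: 0.517
finger_force: 63.5
```

Request:
carry_out(offset=[[0,0,0],[0,0,-0.06],[0,0,-0.12],[0,0,-0.19],[0,0,-0.234],[0,0,-0.234],[0,0,-0.234]], spin=[0,0,0,0,0,0,0], claw=[0.9,0.9,0.9,0.9,0.9,0.9,0.9])

```text
time_s: 14.12
ee_pos: [0.5764, 0.2635, 0.1318]
eef_rot: [0.659, 0.752, 0.002, 0.001]
force: [-1.7, -0.2, -3.4]
grip_width: 0.516
finger_force: 62.7
```

Request:
carry_out(offset=[[-0.04,0,0],[-0.08,0,0],[-0.12,0,0],[-0.16,0,0],[-0.2,-0.01,0],[-0.24,-0.01,0],[-0.28,-0.02,0],[-0.33,-0.02,0],[-0.365,-0.028,0],[-0.365,-0.028,0],[-0.365,-0.028,0],[-0.365,-0.028,0]], spin=[-0.08,-0.16,-0.24,-0.32,-0.4,-0.48,-0.56,-0.64,-0.72,-0.8,-0.875,-0.875], claw=[0.9,0.9,0.9,0.9,0.9,0.9,0.9,0.9,0.9,0.9,0.9,0.9])

```text
time_s: 15.12
ee_pos: [0.5836, 0.0796, 0.1275]
eef_rot: [0.031, 1.0, -0.0, -0.003]
force: [-0.4, 0.9, -2.6]
grip_width: 0.521
finger_force: 62.6
```

Run:
```python
from h import *
s=ctrl.state(); print(np.round(s["ee_pos"],4),s["grip_width"],s["finger_force"])
c=grab("side");cv2.imwrite("pics/s4.png",cv2.resize(c["pixels"][190:460,200:420],None,fx=2,fy=2))
s=ctrl.state(); m=frame(s["eef_rot"]); print(np.round(s["ee_pos"],4),np.degrees(np.arctan2(m[1,1],m[0,1])))
```

```text
[0.5836 0.0796 0.1275] 0.5210401890256422 62.5992751121521
[0.5839 0.08   0.1278] 86.1098910059819
```

View pics/s4.png

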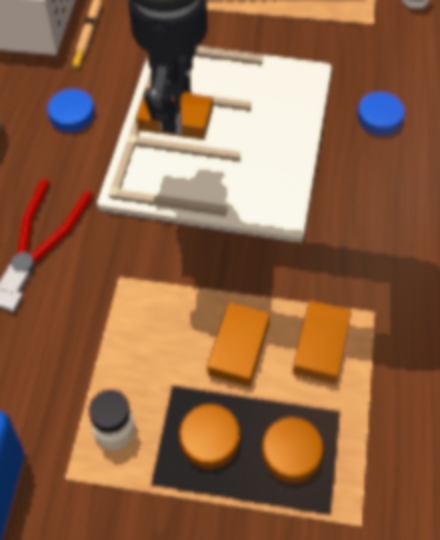

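Both pucks are flat on the mat at crop (209,435) and (292,448), and the billet is in the gripper above the left bay. Next I lower it.

Request:
carry_out(offset=[[0,0,0.06],[0,0,0.12],[0,0,0.17],[0,0,0.195],[0,0,0.205],[0,0,0.21],[0,0,0.21],[0,0,0.21],[0,0,0.21]], spin=[0,0,0,0,0,0,0,0,0], claw=[0.9,0.9,0.9,0.9,0.9,0.9,0.9,0.9,0.9])

```text
time_s: 15.92
ee_pos: [0.582, 0.0806, 0.0263]
eef_rot: [0.034, 0.999, -0.0, -0.003]
force: [-8.7, -1.3, 18.2]
grip_width: 0.518
finger_force: 64.8
```

Request:
carry_out(offset=[[0,0,0],[0,0,0],[0,0,0],[0,0,0],[0,0,-0.06],[0,0,-0.13],[0,0,-0.21],[0,0,-0.21],[0,0,-0.21]], spin=[0,0,0,0,0,0,0,0,0], claw=[0.25,0.25,0.25,0.25,0.25,0.25,0.25,0.25,0.25])

```text
time_s: 16.67
ee_pos: [0.5881, 0.0806, 0.1327]
eef_rot: [0.033, 0.999, 0.0, 0.003]
force: [-0.1, 0.4, -0.4]
grip_width: 0.747
finger_force: 0.0
```

Run:
```python
from h import *
import json; a=json.load(open("cmd.json")); a[2]+=.105; json.dump(a,open("cmd.json","w"))
plan([[(.492,.2855,.13,-9.5)],[(.492,.2855,.013,-9.5)],[(.492,.2855,.13,-9.5)]])
for n in("side","top"):
    c=grab(n); print(n)
    for b in blobs(c,"amber",.028,(.3,.7,.2,.35),50): print(" ",*b)
```

```text
read [0.5881 0.0806 0.1327] head 86.3 cmd [5.856e-01 8.040e-02 1.300e-01 8.629e+01] t 16.7 w 0.747 f [-0.1  0.4 -0.4]
 call0 [0.213, 0.397, 0.0] spin -0.936 rows 11.8
 call1 [-0.0, 0.0, 0.234] spin 0.0 rows 2.8
 call2 [-0.0, 0.0, -0.234] spin 0.0 rows 2.8
side
  [0.4071 0.2722] [360.9 358.4] 76 47 81.6 777
  [0.492  0.2846] [318.8 359.4] 79 46 80.0 777
top
  [0.4909 0.2845] [225.3 262.3] 75 45 80.1 347
  [0.4064 0.2715] [229.2 289.5] 75 45 81.5 355
```

Request:
carry_out(offset=[[0.213,0.397,0],[0.213,0.397,0],[0.213,0.397,0],[0.213,0.397,0],[0.213,0.397,0],[0.213,0.397,0],[0.213,0.397,0],[0.213,0.397,0],[0.213,0.397,0],[0.213,0.397,0],[0.213,0.397,0],[0.213,0.397,0]], spin=[-0.936,-0.936,-0.936,-0.936,-0.936,-0.936,-0.936,-0.936,-0.936,-0.936,-0.936,-0.936], claw=[0.25,0.25,0.25,0.25,0.25,0.25,0.25,0.25,0.25,0.25,0.25,0.25])

```text
time_s: 17.77
ee_pos: [0.4905, 0.2848, 0.1275]
eef_rot: [-0.649, 0.761, 0.001, -0.002]
force: [-0.6, 0.2, 0.3]
grip_width: 0.749
finger_force: 0.0
```

Request:
carry_out(offset=[[0,0,0],[0,0,0],[0,0,0],[0,0,0]], spin=[0,0,0,0], claw=[0.25,0.25,0.25,0.25])

```text
time_s: 18.1
ee_pos: [0.4918, 0.2852, 0.1293]
eef_rot: [-0.646, 0.764, 0.0, -0.001]
force: [0.5, 0.6, -0.3]
grip_width: 0.746
finger_force: 0.0
```

```bash
cat >> h.py <<'E'
def billets(c):
    """billets on the shelf in shelf frame (mm), top faces at z=.039"""
    (cx,cy),_,t=shelf(c); y=np.radians(t-90)
    for b in blobs(c,"amber",.039,(.45,.72,-.16,.16),100):
        d=b[0]*1000-[cx,cy]; print("  shelf-frame",np.round([d@[np.cos(y),np.sin(y)],d@[-np.sin(y),np.cos(y)]],1),"yaw",round(b[4]-(t-90),1),b[2:])
E
python3 - <<'E'
from h import *
s=ctrl.state(); m=frame(s["eef_rot"]);print(np.round(s["ee_pos"],4),np.degrees(np.arctan2(m[1,1],m[0,1])),s["joints"][5])
for n in("side","top"):
    c=grab(n); print(n); billets(c)
    for b in blobs(c,"amber",.028,(.3,.7,.2,.35),50): print(" ",*b)
c=grab("top"); cv2.imwrite("pics/t5.png",cv2.resize(c["pixels"][195:315,170:370],None,fx=3,fy=3))
E
```

```text
[0.4918 0.2852 0.1293] 170.42398527220317 -2.523282742500161
side
  shelf-frame [-183.5 -476.8] yaw 173.3 (152, 9, 89.3, 140)
  shelf-frame [-204.7 -567.6] yaw 81.0 (51, 45, -3.0, 316)
  [0.6802 0.2354] [234.  328.5] 96 7 -88.8 109
  [0.3085 0.2274] [409.6 344. ] 171 8 89.8 236
  [0.6967 0.2727] [222.1 343.2] 60 7 -89.0 62
  [0.4065 0.2721] [361.2 358.4] 80 48 82.8 818
  [0.4915 0.2859] [318.9 360. ] 77 47 80.6 789
top
  shelf-frame [32.6 78.7] yaw -0.4 (73, 42, -4.1, 321)
  [0.49   0.2704] [229.8 262.5] 50 45 80.0 217
  [0.4065 0.2485] [236.6 289.4] 45 38 -7.7 134
```

View pics/t5.png

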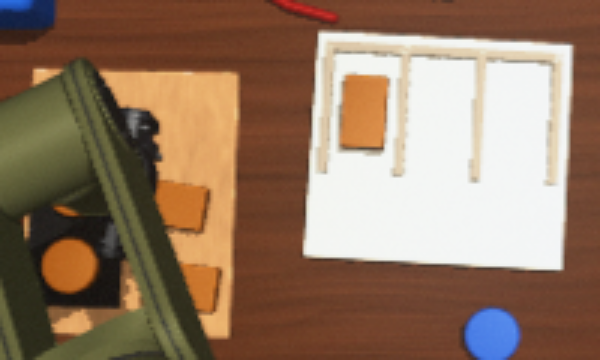

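Billet 1 is centred in the left bay (crop (363,112)), within about 1.5 mm and at yaw −0.4°. On to billet 2.

Request:
carry_out(offset=[[0,0,0.08],[0,0,0.16],[0,0,0.234],[0,0,0.234],[0,0,0.234],[0,0,0.234],[0,0,0.234],[0,0,0.234],[0,0,0.234],[0,0,0.234]], spin=[0,0,0,0,0,0,0,0,0,0], claw=[0.25,0.25,0.25,0.25,0.25,0.6,0.9,0.9,0.9,0.9])

```text
time_s: 19.08
ee_pos: [0.494, 0.2863, 0.0156]
eef_rot: [-0.646, 0.763, -0.001, 0.003]
force: [0.3, -0.2, 7.2]
grip_width: 0.513
finger_force: 62.9
```

Request:
carry_out(offset=[[0,0,0],[0,0,-0.06],[0,0,-0.12],[0,0,-0.19],[0,0,-0.234],[0,0,-0.234],[0,0,-0.234]], spin=[0,0,0,0,0,0,0], claw=[0.9,0.9,0.9,0.9,0.9,0.9,0.9])

```text
time_s: 19.67
ee_pos: [0.4932, 0.2859, 0.1322]
eef_rot: [-0.646, 0.763, -0.001, 0.002]
force: [-0.1, 0.7, -2.5]
grip_width: 0.518
finger_force: 62.7
```

Run:
```python
from h import *
print(ctrl.state()["finger_force"])
plan([[(.581,.0018,.13,86.3)],[(.581,.0018,.0265,86.3)],[(.581,.0018,.13,86.3)]])
```

```text
62.6665735244751
read [0.4932 0.2859 0.1322] head 170.5 cmd [4.9220e-01 2.8540e-01 1.3000e-01 1.7053e+02] t 19.7 w 0.518 f [-0.1  0.7 -2.5]
 call0 [0.53, -0.269, 0.0] spin 0.936 rows 11.8
 call1 [0.0, -0.0, 0.207] spin -0.0 rows 2.5
 call2 [0.0, -0.0, -0.207] spin -0.0 rows 2.5
```

Request:
carry_out(offset=[[0.05,-0.03,0],[0.1,-0.05,0],[0.15,-0.08,0],[0.2,-0.1,0],[0.26,-0.13,0],[0.31,-0.16,0],[0.36,-0.18,0],[0.41,-0.21,0],[0.47,-0.24,0],[0.53,-0.269,0],[0.53,-0.269,0],[0.53,-0.269,0]], spin=[0.079,0.158,0.237,0.316,0.395,0.474,0.553,0.632,0.711,0.79,0.869,0.936], claw=[0.9,0.9,0.9,0.9,0.9,0.9,0.9,0.9,0.9,0.9,0.9,0.9])

```text
time_s: 20.67
ee_pos: [0.5803, -0.0005, 0.1277]
eef_rot: [0.037, 0.999, -0.0, -0.002]
force: [-0.1, 0.6, -2.2]
grip_width: 0.518
finger_force: 62.7
```

Request:
carry_out(offset=[[0,0,0],[0,0,0],[0,0,0.06],[0,0,0.12],[0,0,0.17],[0,0,0.195],[0,0,0.202],[0,0,0.207],[0,0,0.207],[0,0,0.207],[0,0,0.207]], spin=[0,0,0,0,0,0,0,0,0,0,0], claw=[0.9,0.9,0.9,0.9,0.9,0.9,0.9,0.9,0.9,0.9,0.9])

```text
time_s: 21.58
ee_pos: [0.5812, 0.0024, 0.0267]
eef_rot: [0.031, 1.0, 0.0, 0.0]
force: [-1.5, -0.4, -0.7]
grip_width: 0.515
finger_force: 62.7
```

Request:
carry_out(offset=[[0,0,0],[0,0,0],[0,0,0],[0,0,0],[0,0,-0.06],[0,0,-0.13],[0,0,-0.207],[0,0,-0.207],[0,0,-0.207]], spin=[0,0,0,0,0,0,0,0,0], claw=[0.25,0.25,0.25,0.25,0.25,0.25,0.25,0.25,0.25])

```text
time_s: 22.33
ee_pos: [0.5837, 0.0017, 0.133]
eef_rot: [0.032, 0.999, -0.0, 0.004]
force: [-0.5, 0.2, -0.2]
grip_width: 0.749
finger_force: 0.0
```

Run:
```python
from h import *
for n in("side","top"):
    c=grab(n); print(n); billets(c)
    for b in blobs(c,"amber",.028,(.3,.7,.2,.35),50): print(" ",*b)
plan([[(.407,.2725,.13,-8)],[(.407,.2725,.013,-8)],[(.407,.2725,.13,-8)]])
```

```text
side
  shelf-frame [31.4  1.7] yaw 1.1 (73, 44, -2.6, 416)
  shelf-frame [31.6 79.7] yaw 0.5 (73, 45, -3.2, 483)
  [0.4067 0.2725] [361.1 358.6] 77 47 82.6 795
top
  shelf-frame [ 12.2 104.5] yaw 93.7 (40, 37, 89.5, 158)
  [0.4064 0.2714] [229.2 289.5] 75 45 82.0 359
read [0.5807 0.0019 0.1297] head 86.3 cmd [5.813e-01 1.900e-03 1.300e-01 8.629e+01] t 22.4 w 0.747 f [-0.5 -1.1 -0.5]
 call0 [0.383, 0.518, 0.0] spin -0.952 rows 12.0
 call1 [0.0, -0.0, 0.234] spin -0.0 rows 2.8
 call2 [0.0, -0.0, -0.234] spin -0.0 rows 2.8
```

Request:
carry_out(offset=[[0.383,0.518,0],[0.383,0.518,0],[0.383,0.518,0],[0.383,0.518,0],[0.383,0.518,0],[0.383,0.518,0],[0.383,0.518,0],[0.383,0.518,0],[0.383,0.518,0],[0.383,0.518,0],[0.383,0.518,0],[0.383,0.518,0]], spin=[-0.952,-0.952,-0.952,-0.952,-0.952,-0.952,-0.952,-0.952,-0.952,-0.952,-0.952,-0.952], claw=[0.25,0.25,0.25,0.25,0.25,0.25,0.25,0.25,0.25,0.25,0.25,0.25])

```text
time_s: 23.43
ee_pos: [0.4051, 0.2724, 0.1281]
eef_rot: [-0.659, 0.752, 0.0, -0.002]
force: [-0.2, 0.2, -0.4]
grip_width: 0.749
finger_force: 0.0
```

Request:
carry_out(offset=[[0,0,0],[0,0,0],[0,0,0],[0,0,0.08],[0,0,0.16],[0,0,0.234],[0,0,0.234],[0,0,0.234],[0,0,0.234]], spin=[0,0,0,0,0,0,0,0,0], claw=[0.25,0.25,0.25,0.25,0.25,0.25,0.25,0.25,0.25])

```text
time_s: 24.18
ee_pos: [0.4076, 0.273, 0.0139]
eef_rot: [-0.655, 0.755, -0.0, 0.0]
force: [1.2, 0.5, 0.3]
grip_width: 0.755
finger_force: 0.0
```

Request:
carry_out(offset=[[0,0,0],[0,0,0],[0,0,0],[0,0,0],[0,0,0],[0,0,-0.06],[0,0,-0.12],[0,0,-0.19],[0,0,-0.234],[0,0,-0.234],[0,0,-0.234]], spin=[0,0,0,0,0,0,0,0,0,0,0], claw=[0.6,0.9,0.9,0.9,0.9,0.9,0.9,0.9,0.9,0.9,0.9])

```text
time_s: 25.1
ee_pos: [0.4082, 0.2734, 0.1327]
eef_rot: [-0.656, 0.755, -0.001, 0.003]
force: [-0.6, 0.8, -2.2]
grip_width: 0.517
finger_force: 63.2
```

Run:
```python
from h import *
print(ctrl.state()["finger_force"])
plan([[(.49,.1,.13,120)],[(.577,-.078,.13,86.3)],[(.577,-.078,.0265,86.3)],[(.577,-.078,.13,86.3)]])
```

```text
63.20636987686157
read [0.4082 0.2734 0.1327] head 172.0 cmd [4.0690e-01 2.7270e-01 1.3000e-01 1.7197e+02] t 25.1 w 0.517 f [-0.6  0.8 -2.2]
 call0 [0.319, -0.213, 0.0] spin 0.577 rows 7.3
 call1 [0.028, -0.395, 0.0] spin 0.375 rows 4.7
 call2 [-0.0, 0.0, 0.207] spin -0.0 rows 2.5
 call3 [-0.0, 0.0, -0.207] spin -0.0 rows 2.5
```

Request:
carry_out(offset=[[0.04,-0.03,0],[0.08,-0.05,0],[0.12,-0.08,0],[0.16,-0.11,0],[0.2,-0.13,0],[0.24,-0.16,0],[0.28,-0.19,0],[0.319,-0.213,0],[0.319,-0.213,0],[0.319,-0.213,0]], spin=[0.075,0.15,0.225,0.3,0.375,0.45,0.525,0.577,0.577,0.577], claw=[0.9,0.9,0.9,0.9,0.9,0.9,0.9,0.9,0.9,0.9])

```text
time_s: 25.93
ee_pos: [0.4892, 0.0988, 0.1287]
eef_rot: [-0.258, 0.966, 0.0, -0.001]
force: [0.1, 0.1, -2.5]
grip_width: 0.518
finger_force: 63.2
```

Request:
carry_out(offset=[[0.005,-0.06,0],[0.01,-0.13,0],[0.015,-0.2,0],[0.02,-0.27,0],[0.025,-0.34,0],[0.028,-0.395,0],[0.028,-0.395,0],[0.028,-0.395,0],[0.028,-0.395,0]], spin=[0.07,0.14,0.21,0.28,0.34,0.375,0.375,0.375,0.375], claw=[0.9,0.9,0.9,0.9,0.9,0.9,0.9,0.9,0.9])

```text
time_s: 26.68
ee_pos: [0.5752, -0.0767, 0.1289]
eef_rot: [0.032, 0.999, 0.001, -0.002]
force: [-0.4, 0.1, -2.1]
grip_width: 0.521
finger_force: 63.2
```

Request:
carry_out(offset=[[0,0,0.06],[0,0,0.12],[0,0,0.17],[0,0,0.195],[0,0,0.202],[0,0,0.207],[0,0,0.207],[0,0,0.207],[0,0,0.207]], spin=[0,0,0,0,0,0,0,0,0], claw=[0.9,0.9,0.9,0.9,0.9,0.9,0.9,0.9,0.9])

```text
time_s: 27.43
ee_pos: [0.577, -0.0769, 0.0272]
eef_rot: [0.031, 1.0, -0.0, 0.001]
force: [-0.2, 0.0, -2.0]
grip_width: 0.52
finger_force: 63.2
```

Request:
carry_out(offset=[[0,0,0],[0,0,0],[0,0,0],[0,0,0],[0,0,-0.06],[0,0,-0.13],[0,0,-0.207],[0,0,-0.207],[0,0,-0.207]], spin=[0,0,0,0,0,0,0,0,0], claw=[0.25,0.25,0.25,0.25,0.25,0.25,0.25,0.25,0.25])

```text
time_s: 28.18
ee_pos: [0.5792, -0.0787, 0.133]
eef_rot: [0.032, 0.999, -0.001, 0.003]
force: [-0.5, -0.0, -0.6]
grip_width: 0.75
finger_force: 0.0
```

Run:
```python
from h import *
for n in("side","top"):
    c=grab(n); print(n); billets(c)
    for b in blobs(c,"amber",.03,(.3,.7,.2,.5),50): print(" ",*b)
    for b in blobs(c,"pale",.04,(.3,.75,-.5,-.2),60): print(" P",*b)
cv2.imwrite("pics/s6.png",cv2.resize(grab("side")["pixels"][120:460,180:440],None,fx=1.7,fy=1.7))
```

```text
side
  shelf-frame [ -50. -606.] yaw 80.1 (74, 44, -4.0, 374)
  shelf-frame [-128.1 -593.5] yaw 80.6 (74, 46, -3.5, 432)
  shelf-frame [-205.2 -579.6] yaw 80.3 (73, 45, -3.8, 488)
  [0.508  0.3847] [304.1 406.2] 54 53 -83.0 668
  [0.4284 0.388 ] [345.8 413. ] 55 53 7.0 694
 P [ 0.4493 -0.3943] [360.6 148.3] 58 40 -15.2 169
 P [ 0.5536 -0.3789] [324.9 149. ] 51 40 -6.1 146
 P [ 0.4867 -0.2712] [344.5 174.9] 205 33 6.8 603
 P [ 0.3075 -0.2855] [409.4 176.6] 39 35 58.1 107
top
  shelf-frame [32.3 17.2] yaw 3.2 (72, 43, -0.6, 326)
  shelf-frame [ 36.  -50.4] yaw -0.6 (71, 25, -4.4, 156)
  shelf-frame [  15.1 -139.1] yaw 3.1 (44, 40, -0.7, 161)
  [0.5066 0.3813] [194.2 257.5] 52 51 -71.9 229
  [0.4275 0.3842] [192.7 283. ] 50 49 89.5 233
 P [ 0.5053 -0.27  ] [404.5 255.7] 248 33 8.1 856
 P [ 0.5578 -0.3762] [438.5 238.4] 58 38 -6.3 240
 P [ 0.4492 -0.3923] [445.1 273.6] 59 38 -15.9 245
 P [ 0.3081 -0.2762] [408.4 320.4] 34 32 44.2 108
```

View pics/s6.png

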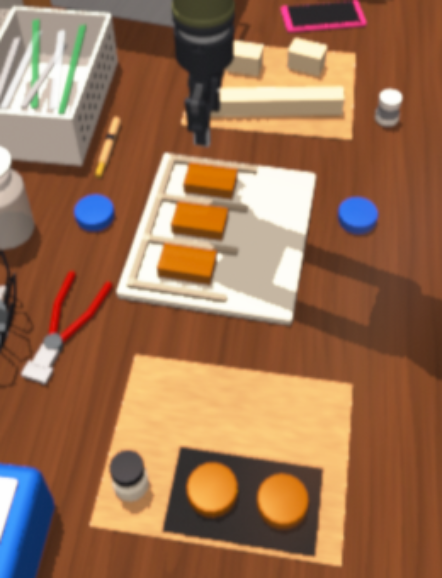

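All three billets lie in their own bays, at crop (210,180), (200,220) and (187,262). The bar at (280,102) hasn't moved. I'll grip the bar next.

Run:
```python
from h import *
plan([[(.5075,-.2685,.13,98.2)],[(.5075,-.2685,.0205,98.2)],[(.5075,-.2685,.14,98.2)],[(.49,-.12,.14,48)],[(.4925,.0070,.14,-3.7)],[(.4925,.0070,.0325,-3.7)]])
```

```text
read [ 0.5757 -0.0779  0.1289] head 86.3 cmd [ 5.768e-01 -7.810e-02  1.300e-01  8.629e+01] t 28.3 w 0.753 f [-0.3 -0.7 -0.5]
 call0 [0.114, -0.389, 0.0] spin -0.132 rows 4.9
 call1 [-0.0, -0.0, 0.219] spin -0.0 rows 2.6
 call2 [-0.0, -0.0, -0.239] spin -0.0 rows 2.9
 call3 [-0.008, 0.299, 0.0] spin 0.557 rows 7.0
 call4 [0.166, 0.192, 0.0] spin 0.575 rows 7.2
 call5 [0.0, -0.0, 0.215] spin -0.0 rows 2.6
```

Request:
carry_out(offset=[[0.114,-0.389,0],[0.114,-0.389,0],[0.114,-0.389,0],[0.114,-0.389,0],[0.114,-0.389,0],[0.114,-0.389,0],[0.114,-0.389,0],[0.114,-0.389,0],[0.114,-0.389,0]], spin=[-0.132,-0.132,-0.132,-0.132,-0.132,-0.132,-0.132,-0.132,-0.132], claw=[0.35,0.35,0.35,0.35,0.35,0.35,0.35,0.35,0.35])

```text
time_s: 29.08
ee_pos: [0.507, -0.2669, 0.1289]
eef_rot: [-0.072, 0.997, 0.001, -0.001]
force: [0.4, 0.2, -0.0]
grip_width: 0.651
finger_force: 0.0
```

Request:
carry_out(offset=[[0,0,0.08],[0,0,0.15],[0,0,0.219],[0,0,0.219],[0,0,0.219],[0,0,0.219],[0,0,0.219],[0,0,0.219],[0,0,0.219],[0,0,0.219],[0,0,0.219]], spin=[0,0,0,0,0,0,0,0,0,0,0], claw=[0.35,0.35,0.35,0.35,0.35,0.7,1,1,1,1,1])

```text
time_s: 30.0
ee_pos: [0.5092, -0.2691, 0.023]
eef_rot: [-0.071, 0.997, -0.001, 0.002]
force: [0.4, 2.5, 6.6]
grip_width: 0.357
finger_force: 61.7
```

Request:
carry_out(offset=[[0,0,0],[0,0,-0.06],[0,0,-0.12],[0,0,-0.19],[0,0,-0.239],[0,0,-0.239],[0,0,-0.239]], spin=[0,0,0,0,0,0,0], claw=[1,1,1,1,1,1,1])

```text
time_s: 30.58
ee_pos: [0.5084, -0.2693, 0.1424]
eef_rot: [-0.071, 0.997, -0.002, 0.002]
force: [-0.2, 0.0, -2.5]
grip_width: 0.356
finger_force: 60.7
```

Run:
```python
from h import *
s=ctrl.state(); print(s["grip_width"],s["finger_force"],s["wrist_torque"])
cv2.imwrite("pics/s7.png",cv2.resize(grab("side")["pixels"][100:240,260:440],None,fx=3,fy=3))
```

```text
0.35562711701341465 60.690518617630005 [-0.02160591 -0.00014073 -0.00373623]
```

View pics/s7.png

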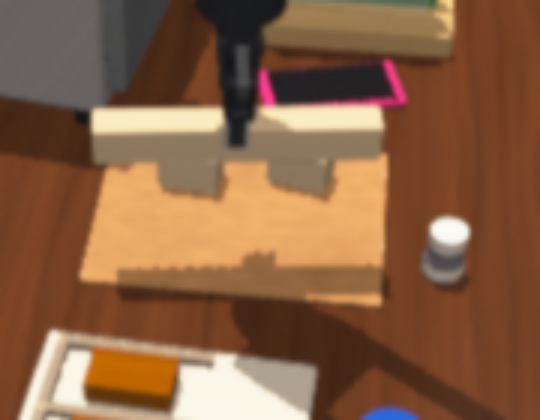

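The bar is held level, gripped near its middle (crop (237,130)). Now I swing it over to the shelf.

Request:
carry_out(offset=[[-0.001,0.04,0],[-0.002,0.08,0],[-0.003,0.12,0],[-0.004,0.16,0],[-0.005,0.2,0],[-0.006,0.25,0],[-0.008,0.299,0],[-0.008,0.299,0],[-0.008,0.299,0],[-0.008,0.299,0]], spin=[0.07,0.14,0.21,0.28,0.35,0.42,0.49,0.557,0.557,0.557], claw=[1,1,1,1,1,1,1,1,1,1])

```text
time_s: 31.47
ee_pos: [0.489, -0.1195, 0.1386]
eef_rot: [0.356, 0.934, -0.0, -0.001]
force: [-0.3, 0.2, -1.9]
grip_width: 0.358
finger_force: 60.6
```

Request:
carry_out(offset=[[0.02,0.024,0],[0.04,0.048,0],[0.06,0.072,0],[0.08,0.096,0],[0.1,0.12,0],[0.12,0.144,0],[0.14,0.168,0],[0.166,0.192,0],[0.166,0.192,0],[0.166,0.192,0],[0.166,0.192,0]], spin=[0.07,0.14,0.21,0.28,0.35,0.42,0.49,0.575,0.575,0.575,0.575], claw=[1,1,1,1,1,1,1,1,1,1,1])

```text
time_s: 32.38
ee_pos: [0.4925, 0.0061, 0.1396]
eef_rot: [0.728, 0.685, -0.0, 0.0]
force: [-0.2, -0.5, -2.1]
grip_width: 0.356
finger_force: 60.6
```

Request:
carry_out(offset=[[0,0,0.06],[0,0,0.12],[0,0,0.16],[0,0,0.18],[0,0,0.195],[0,0,0.195],[0,0,0.195]], spin=[0,0,0,0,0,0,0], claw=[1,1,1,1,1,1,1])

```text
time_s: 32.97
ee_pos: [0.4928, 0.0063, 0.0424]
eef_rot: [0.73, 0.684, -0.0, -0.0]
force: [0.7, -0.1, -1.9]
grip_width: 0.361
finger_force: 60.6
```

Run:
```python
from h import *
s=ctrl.state(); m=frame(s["eef_rot"]); print(np.round(s["ee_pos"],4),np.degrees(np.arctan2(m[1,1],m[0,1])),s["grip_width"],s["force"])
c=grab("side"); cv2.imwrite("pics/s8.png",cv2.resize(c["pixels"][180:330,220:400],None,fx=3.5,fy=3.5))
t=grab("top"); cv2.imwrite("pics/t8.png",cv2.resize(t["pixels"][195:300,260:375],None,fx=5,fy=5))
```

```text
[0.4928 0.0063 0.0424] -3.6978476355758056 0.3608852999135542 [ 0.73538811 -0.06926026 -1.90121294]
```

View pics/s8.png

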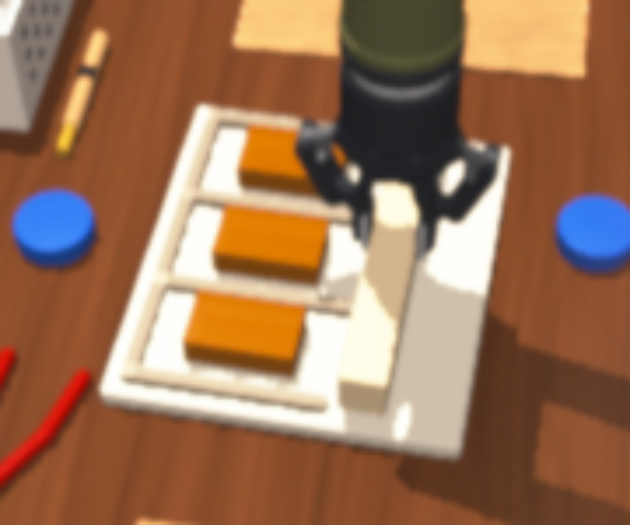

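The bar hovers just in front of the strip ends. Its left end's top edge runs from crop (340,378) to (388,385).

```bash
cat >> h.py <<'E'
C=np.array([546.4,3.0]); YAW=np.radians(-3.68)
def toshelf(w):
    d=np.atleast_2d(w)*1000-C; c,s=np.cos(YAW),np.sin(YAW); return np.round(np.c_[d@[c,s],d@[-s,c]],1)
def fromshelf(x,y):
    c,s=np.cos(YAW),np.sin(YAW); return tuple(np.round((C+[c*x-s*y,s*x+c*y])/1000,4))
E
python3 - <<'E'
from h import *
c=grab("side"); print("bar end",toshelf(cast(c,[(317.1,288),(330.8,290)],.062)).tolist())
print("tcp cmd",toshelf((.4925,.007)).tolist())
h=cv2.cvtColor(c["pixels"],cv2.COLOR_BGR2HSV)
# columns through bar's left end & slab edge: find brightness edges
for u in(322,326): print(u,[(v,int(h[v,u,2]),int(h[v,u,1])) for v in range(276,318,2)])
t=grab("top"); ht=cv2.cvtColor(t["pixels"],cv2.COLOR_BGR2HSV)
m=masks(t)["pale"]
for v in(258,260,262,264): print(v,[(u,int(ht[v,u,2]),int(ht[v,u,1])) for u in range(268,290,1)])
E
```

```text
bar end [[-40.8, 128.0], [-71.2, 127.7]]
tcp cmd [[-54.0, 0.5]]
322 [(276, 255, 21), (278, 255, 21), (280, 255, 21), (282, 255, 21), (284, 255, 21), (286, 255, 21), (288, 249, 50), (290, 175, 85), (292, 168, 83), (294, 168, 83), (296, 173, 77), (298, 203, 49), (300, 208, 45), (302, 208, 44), (304, 183, 43), (306, 132, 60), (308, 95, 166), (310, 135, 178), (312, 141, 179), (314, 141, 175), (316, 140, 177)]
326 [(276, 255, 22), (278, 255, 23), (280, 255, 22), (282, 255, 22), (284, 255, 22), (286, 255, 23), (288, 254, 30), (290, 197, 83), (292, 168, 83), (294, 167, 82), (296, 167, 81), (298, 192, 56), (300, 207, 44), (302, 209, 45), (304, 196, 44), (306, 154, 51), (308, 100, 122), (310, 129, 176), (312, 134, 175), (314, 135, 178), (316, 135, 178)]
258 [(268, 102, 168), (269, 102, 168), (270, 103, 171), (271, 82, 152), (272, 113, 77), (273, 163, 66), (274, 233, 36), (275, 245, 25), (276, 245, 25), (277, 245, 24), (278, 245, 24), (279, 245, 23), (280, 246, 24), (281, 245, 24), (282, 246, 24), (283, 245, 24), (284, 195, 52), (285, 110, 90), (286, 99, 98), (287, 76, 74), (288, 77, 73), (289
[... 383 characters left out ...]
4, 174), (269, 104, 167), (270, 103, 173), (271, 81, 167), (272, 160, 49), (273, 222, 48), (274, 237, 28), (275, 241, 19), (276, 240, 20), (277, 241, 25), (278, 242, 28), (279, 241, 31), (280, 242, 30), (281, 242, 27), (282, 242, 27), (283, 200, 51), (284, 121, 78), (285, 99, 103), (286, 90, 91), (287, 69, 67), (288, 87, 94), (289, 99, 100)]
264 [(268, 104, 167), (269, 103, 168), (270, 100, 168), (271, 72, 152), (272, 149, 50), (273, 184, 43), (274, 178, 47), (275, 165, 49), (276, 167, 49), (277, 167, 50), (278, 153, 50), (279, 147, 56), (280, 147, 56), (281, 146, 52), (282, 135, 60), (283, 102, 80), (284, 94, 103), (285, 101, 98), (286, 84, 82), (287, 74, 69), (288, 92, 91), (289, 100, 94)]
```

View pics/t8.png

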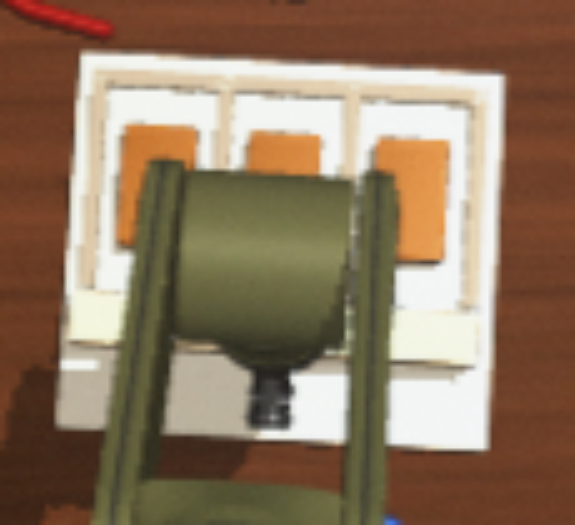

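The top view shows both bar ends, at crop (70,315) on the left and (477,340) on the right. I'll refine those edges numerically.

Run:
```python
from h import *
t=grab("top"); h=cv2.cvtColor(t["pixels"],cv2.COLOR_BGR2HSV)
for v in(259,261,263,265): print(v,[(u,int(h[v,u,2]),int(h[v,u,1])) for u in range(346,362,1)])
for v in(240,246,250): print("strip",v,[(u,int(h[v,u,1])) for u in range(272,284)],[(u,int(h[v,u,1])) for u in range(348,362)])
print(toshelf(cast(t,[(273.0,259),(355,263)],.062)).tolist())
```

```text
259 [(346, 245, 17), (347, 245, 17), (348, 245, 16), (349, 245, 18), (350, 245, 16), (351, 245, 16), (352, 245, 16), (353, 246, 15), (354, 245, 15), (355, 235, 31), (356, 240, 4), (357, 245, 2), (358, 182, 18), (359, 108, 151), (360, 114, 157), (361, 115, 153)]
261 [(346, 245, 17), (347, 245, 16), (348, 245, 16), (349, 245, 16), (350, 245, 17), (351, 245, 16), (352, 245, 16), (353, 245, 17), (354, 245, 16), (355, 231, 21), (356, 238, 2), (357, 245, 3), (358, 180, 26), (359, 105, 153), (360, 112, 157), (361, 112, 159)]
263 [(346, 245, 16), (347, 246, 17), (348, 245, 17), (349, 245, 17), (350, 246, 17), (351, 245, 17), (352, 245, 17), (353, 245, 16), (354, 245, 12), (355, 227, 19), (356, 237, 1), (357, 245, 4), (358, 179, 31), (359, 102, 158), (360, 108, 153), (361, 108, 158)]
265 [(346, 245, 17), (347, 245, 17), (348, 245, 17), (349, 245, 17), (350, 245, 16), (351, 245, 16), (352, 245, 16), (353, 244, 16), (354, 245, 14), (355, 237, 9), (356, 242, 2), (357, 244, 3), (358, 186, 37), (359, 107, 155), (360, 107, 157), (361, 110, 158)]
strip 240 [(272, 166), (273, 106), (274, 8), (275, 4)
[... 156 characters left out ...]
354, 51), (355, 50), (356, 11), (357, 1), (358, 3), (359, 29), (360, 153), (361, 163)]
strip 246 [(272, 172), (273, 31), (274, 5), (275, 21), (276, 56), (277, 60), (278, 60), (279, 26), (280, 5), (281, 4), (282, 3), (283, 3)] [(348, 128), (349, 5), (350, 2), (351, 2), (352, 15), (353, 55), (354, 53), (355, 52), (356, 5), (357, 2), (358, 6), (359, 52), (360, 157), (361, 157)]
strip 250 [(272, 161), (273, 20), (274, 6), (275, 26), (276, 58), (277, 58), (278, 64), (279, 9), (280, 4), (281, 4), (282, 4), (283, 3)] [(348, 2), (349, 2), (350, 2), (351, 2), (352, 19), (353, 55), (354, 54), (355, 38), (356, 3), (357, 2), (358, 21), (359, 96), (360, 157), (361, 161)]
[[-57.9, 126.4], [-56.3, -122.7]]
```

Request:
carry_out(offset=[[-0.004,0,0],[-0.004,0,0.01],[-0.004,0,0.02],[-0.004,0,0.022],[-0.004,0,0.022],[-0.004,0,0.022]], spin=[0,0,0,0,0,0], claw=[1,1,1,1,1,1])

```text
time_s: 33.72
ee_pos: [0.4931, 0.0049, 0.0335]
eef_rot: [0.73, 0.684, 0.001, 0.001]
force: [-5.1, 0.6, 21.0]
grip_width: 0.36
finger_force: 64.2
```

Request:
carry_out(offset=[[0,0.004,0],[0,0.008,0],[0,0.012,0],[0,0.016,0],[0,0.016,0],[0,0.016,0]], spin=[0,0,0,0,0,0], claw=[1,1,1,1,1,1])

```text
time_s: 34.22
ee_pos: [0.4935, 0.0049, 0.0336]
eef_rot: [0.729, 0.684, -0.004, -0.004]
force: [-18.3, 1.0, 38.2]
grip_width: 0.359
finger_force: 66.4
```

Request:
carry_out(offset=[[0,0.001,0],[0,0.002,0],[0,0.003,0],[0,0.004,0],[0,0.004,0]], spin=[0,0,0,0,0], claw=[1,1,1,1,1])

```text
time_s: 34.63
ee_pos: [0.4936, 0.0049, 0.0337]
eef_rot: [0.729, 0.684, -0.005, -0.005]
force: [-21.1, -0.8, 42.3]
grip_width: 0.36
finger_force: 66.9
```

Request:
carry_out(offset=[[0,-0.01,0],[0,-0.02,0],[0,-0.02,-0.003],[0,-0.02,-0.006],[0,-0.02,-0.006],[0,-0.02,-0.006]], spin=[0,0,0,0,0,0], claw=[1,1,1,1,1,1])

```text
time_s: 35.13
ee_pos: [0.4923, 0.005, 0.034]
eef_rot: [0.73, 0.684, -0.0, -0.0]
force: [0.7, 0.0, -2.9]
grip_width: 0.359
finger_force: 61.4
```

Request:
carry_out(offset=[[0,0.003,0],[0,0.006,0],[0,0.009,0],[0,0.012,0],[0,0.012,0],[0,0.012,0]], spin=[0,0,0,0,0,0], claw=[1,1,1,1,1,1])

```text
time_s: 35.63
ee_pos: [0.4985, 0.0045, 0.0344]
eef_rot: [0.73, 0.684, -0.0, -0.0]
force: [-1.1, 0.2, -1.5]
grip_width: 0.36
finger_force: 61.4
```

Request:
carry_out(offset=[[0,0.002,0],[0,0.004,0],[0,0.004,0],[0,0.004,0],[0,0.004,0]], spin=[0,0,0,0,0], claw=[1,1,1,1,1])

```text
time_s: 36.05
ee_pos: [0.5004, 0.0044, 0.0345]
eef_rot: [0.73, 0.684, 0.0, 0.0]
force: [0.4, -0.7, -1.6]
grip_width: 0.359
finger_force: 61.3
```

Request:
carry_out(offset=[[0,0.001,0],[0,0.002,0],[0,0.003,0],[0,0.003,0],[0,0.003,0]], spin=[0,0,0,0,0], claw=[1,1,1,1,1])

```text
time_s: 36.47
ee_pos: [0.5006, 0.0044, 0.0343]
eef_rot: [0.73, 0.684, -0.001, -0.001]
force: [-3.4, -0.3, -0.1]
grip_width: 0.355
finger_force: 61.6
```

Request:
carry_out(offset=[[0,0.002,0],[0,0.004,0],[0,0.006,0],[0,0.006,0],[0,0.006,0]], spin=[0,0,0,0,0], claw=[1,1,1,1,1])

```text
time_s: 36.88
ee_pos: [0.5008, 0.0044, 0.034]
eef_rot: [0.73, 0.684, -0.003, -0.003]
force: [-7.7, -0.3, 4.0]
grip_width: 0.36
finger_force: 62.1
```

Run:
```python
from h import *
s=ctrl.state(); print(s["wrist_torque"],s["force"])
t=grab("top"); h=cv2.cvtColor(t["pixels"],cv2.COLOR_BGR2HSV)
for v in(254,256,258): print(v,[(u,int(h[v,u,2]),int(h[v,u,1])) for u in range(271,279,1)])
for v in(259,261,263): print(v,[(u,int(h[v,u,2]),int(h[v,u,1])) for u in range(352,359,1)])
for z in (.054,): print(toshelf(cast(t,[(274,256),(355,261)],z)).tolist(),"px",toshelf(cast(t,[(275,256),(356,261)],z)).tolist())
print("strips outer", toshelf(cast(t,[(275.2,250),(355.3,250)],.023)).tolist())
c=grab("side"); h=cv2.cvtColor(c["pixels"],cv2.COLOR_BGR2HSV)
for u in(318,322): print(u,[(v,int(h[v,u,2])) for v in range(282,300,1)])
print(toshelf(cast(c,[(318,289),(322,289)],.053)).tolist())
```

```text
[0.07624288 1.35716691 0.1832442 ] [-7.69713757 -0.27522955  3.98240566]
254 [(271, 98, 159), (272, 99, 111), (273, 164, 45), (274, 176, 49), (275, 233, 28), (276, 245, 21), (277, 245, 25), (278, 245, 25)]
256 [(271, 105, 165), (272, 145, 76), (273, 179, 46), (274, 181, 52), (275, 232, 37), (276, 246, 25), (277, 246, 24), (278, 245, 26)]
258 [(271, 86, 160), (272, 156, 65), (273, 188, 46), (274, 207, 60), (275, 237, 36), (276, 245, 24), (277, 245, 25), (278, 245, 24)]
259 [(352, 246, 17), (353, 245, 16), (354, 245, 16), (355, 245, 18), (356, 245, 4), (357, 245, 2), (358, 184, 18)]
261 [(352, 245, 16), (353, 245, 17), (354, 245, 17), (355, 244, 16), (356, 244, 3), (357, 245, 3), (358, 180, 27)]
263 [(352, 245, 16), (353, 245, 17), (354, 245, 16), (355, 243, 19), (356, 244, 4), (357, 245, 4), (358, 179, 33)]
[[-47.9, 124.8], [-49.5, -122.9]] px [[-47.7, 121.7], [-49.4, -126.0]]
strips outer [[-26.0, 125.4], [-12.3, -124.2]]
318 [(282, 255), (283, 255), (284, 255), (285, 255), (286, 255), (287, 255), (288, 254), (289, 250), (290, 220), (291, 178), (292, 169), (293, 168), (294, 168), (295, 168), (296, 168), (297, 174), (298, 190), (299, 203)]
322 [(282, 255), (283, 255), (284, 255), (285, 255), (286, 255), (287, 255), (288, 255), (289, 254), (290, 246), (291, 199), (292, 170), (293, 168), (294, 168), (295, 167), (296, 167), (297, 168), (298, 176), (299, 192)]
[[-42.1, 124.0], [-50.8, 122.4]]
```

Request:
carry_out(offset=[[0,-0.004,0.001],[0,-0.008,0.002],[0,-0.008,0.002],[0,-0.008,0.002]], spin=[0,0,0,0], claw=[1,1,1,1])

```text
time_s: 37.32
ee_pos: [0.5006, 0.0045, 0.0336]
eef_rot: [0.73, 0.684, -0.0, -0.0]
force: [-4.2, 0.4, 3.0]
grip_width: 0.357
finger_force: 61.8
```

Request:
carry_out(offset=[[0,0,0],[0,0,0],[0,0,0],[0,0,0],[0,0,-0.04],[0,0,-0.1],[0,0,-0.18],[0,0,-0.22],[0,0,-0.22]], spin=[0,0,0,0,0,0,0,0,0], claw=[0.55,0.55,0.55,0.55,0.55,0.55,0.55,0.55,0.55])

```text
time_s: 38.07
ee_pos: [0.5053, 0.0041, 0.1485]
eef_rot: [0.73, 0.684, 0.004, 0.004]
force: [0.9, 0.6, 0.4]
grip_width: 0.451
finger_force: 0.0
```

Run:
```python
from h import *
import json
x,y=fromshelf(-45.5,-1.5); json.dump([x,y,.1435,-3.7],open("cmd.json","w"))
b=fromshelf(-45.5,-1.5)
s=ctrl.state(); print(np.round(s["ee_pos"],4),s["force"])
plan([[(.51,-.2,.14,50)],[(.5585,-.3745,.14,83)],[(.5585,-.3745,.03,83)],[(.5585,-.3745,.15,83)]])
for n in("side","top"):
    c=grab(n)
    for q in blobs(c,"pale",.044,(.3,.75,-.5,-.3),60): print(" P",*q)
```

```text
[0.5053 0.0041 0.1485] [0.88503591 0.61157349 0.36228219]
read [0.5053 0.0041 0.1485] head -3.7 cmd [ 0.5009  0.0044  0.1435 -3.7   ] t 38.1 w 0.451 f [0.9 0.6 0.4]
 call0 [-0.407, 0.045, 0.007] spin -0.597 rows 7.5
 call1 [-0.298, -0.205, -0.0] spin -0.366 rows 4.6
 call2 [0.0, -0.0, 0.22] spin -0.0 rows 2.6
 call3 [0.0, -0.0, -0.24] spin -0.0 rows 2.9
 P [ 0.4491 -0.3895] [360.7 148.2] 58 40 -14.3 165
 P [ 0.5571 -0.3752] [438.5 238.5] 59 38 -6.3 241
 P [ 0.449  -0.3913] [445.1 273.6] 59 38 -15.9 245
```

Run:
```python
from h import *
import json
x,y=fromshelf(-45.5,-1.5); json.dump([x,y,.1435,-3.7],open("cmd.json","w"))
A=fromshelf(-95,-62); print(A,fromshelf(-95,62))
plan([[(.558,-.375,.14,-6.5)],[(.558,-.375,.018,-6.5)],[(.558,-.375,.14,-6.5)],[(*A,.14,-93.7)],[(*A,.0335,-93.7)]])
```

```text
(np.float64(0.4476), np.float64(-0.0528)) (np.float64(0.4556), np.float64(0.071))
read [0.5019 0.0043 0.1445] head -3.7 cmd [ 0.5009  0.0044  0.1435 -3.7   ] t 38.2 w 0.448 f [-0.3  0.2 -0. ]
 call0 [-0.75, 0.163, 0.007] spin 0.031 rows 9.2
 call1 [0.0, -0.0, 0.244] spin 0.0 rows 2.9
 call2 [0.0, -0.0, -0.244] spin 0.0 rows 2.9
 call3 [0.615, -0.292, -0.0] spin 0.969 rows 12.2
 call4 [-0.0, -0.0, 0.213] spin 0.0 rows 2.6
```

Request:
carry_out(offset=[[-0.75,0.163,0.007],[-0.75,0.163,0.007],[-0.75,0.163,0.007],[-0.75,0.163,0.007],[-0.75,0.163,0.007],[-0.75,0.163,0.007],[-0.75,0.163,0.007],[-0.75,0.163,0.007],[-0.75,0.163,0.007],[-0.75,0.163,0.007],[-0.75,0.163,0.007],[-0.75,0.163,0.007]], spin=[0.031,0.031,0.031,0.031,0.031,0.031,0.031,0.031,0.031,0.031,0.031,0.031], claw=[0.1,0.1,0.1,0.1,0.1,0.1,0.1,0.1,0.1,0.1,0.1,0.1])

```text
time_s: 39.17
ee_pos: [0.5566, -0.3743, 0.1375]
eef_rot: [0.747, 0.665, -0.0, -0.002]
force: [0.1, 0.4, -0.4]
grip_width: 0.901
finger_force: 0.0
```

Run:
```python
from h import *
t=grab("top"); 
for q in blobs(t,"pale",.051,(.3,.75,-.2,.2),60): print(*q)
c=grab("side"); cv2.imwrite("pics/s9.png",cv2.resize(c["pixels"][190:330,220:400],None,fx=4,fy=4))
for q in blobs(c,"pale",.044,(.3,.75,-.5,-.3),60): print(" P",*q)
billets(t); print(toshelf(np.array([b[0] for b in blobs(c,"amber",.039,(.45,.72,-.16,.16),100)])).tolist(),toshelf(np.array([b[0] for b in blobs(t,"amber",.039,(.45,.72,-.16,.16),100)])).tolist())
```

```text
[0.5401 0.0022] [315.9 244.8] 263 232 86.3 5052
 P [ 0.4497 -0.3893] [360.5 148.3] 57 34 -15.6 148
 P [ 0.5572 -0.3734] [323.4 148.9] 57 37 -10.8 146
  shelf-frame [32.3 79.2] yaw 3.1 (72, 43, -0.6, 325)
  shelf-frame [32.7  1.7] yaw 0.0 (73, 41, -3.7, 305)
  shelf-frame [ 36.1 -73.6] yaw -3.3 (75, 37, -7.0, 238)
[[32.4, -77.5], [32.0, 2.2], [32.7, 80.4]] [[31.8, 78.5], [32.1, 1.0], [35.4, -74.4]]
```

View pics/s9.png

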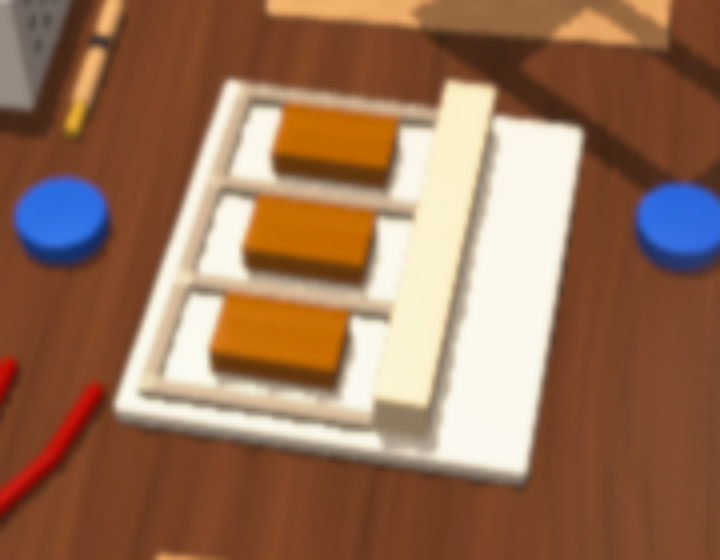

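The bar stands flush against all four strip ends, and its near end (crop (405,420)) lines up with the outer strip. Next is the first block.

Request:
carry_out(offset=[[0,0,0.08],[0,0,0.16],[0,0,0.244],[0,0,0.244],[0,0,0.244],[0,0,0.244],[0,0,0.244],[0,0,0.244],[0,0,0.244],[0,0,0.244],[0,0,0.244]], spin=[0,0,0,0,0,0,0,0,0,0,0], claw=[0.1,0.1,0.1,0.1,0.1,0.4,0.7,0.7,0.7,0.7,0.7])

```text
time_s: 40.18
ee_pos: [0.5598, -0.3762, 0.0213]
eef_rot: [0.746, 0.666, 0.001, 0.003]
force: [0.6, 1.4, 7.4]
grip_width: 0.686
finger_force: 67.8
```

Request:
carry_out(offset=[[0,0,0],[0,0,-0.06],[0,0,-0.12],[0,0,-0.19],[0,0,-0.244],[0,0,-0.244],[0,0,-0.244]], spin=[0,0,0,0,0,0,0], claw=[0.7,0.7,0.7,0.7,0.7,0.7,0.7])

```text
time_s: 40.77
ee_pos: [0.5594, -0.3763, 0.1437]
eef_rot: [0.746, 0.666, 0.001, 0.003]
force: [0.3, 1.2, -1.6]
grip_width: 0.681
finger_force: 66.9
```

Request:
carry_out(offset=[[0.05,-0.02,0],[0.1,-0.05,0],[0.15,-0.07,0],[0.21,-0.1,0],[0.26,-0.12,0],[0.31,-0.15,0],[0.36,-0.17,0],[0.41,-0.2,0],[0.46,-0.22,0],[0.52,-0.25,0],[0.57,-0.27,0],[0.615,-0.292,0]], spin=[0.079,0.158,0.237,0.316,0.395,0.474,0.553,0.632,0.711,0.79,0.869,0.948], claw=[0.7,0.7,0.7,0.7,0.7,0.7,0.7,0.7,0.7,0.7,0.7,0.7])

```text
time_s: 41.77
ee_pos: [0.4455, -0.0512, 0.1389]
eef_rot: [1.0, -0.019, -0.001, -0.0]
force: [-0.2, 0.1, -0.5]
grip_width: 0.689
finger_force: 66.8
```

Request:
carry_out(offset=[[0,0,0],[0,0,0],[0,0,0],[0,0,0]], spin=[0.021,0.021,0.021,0.021], claw=[0.7,0.7,0.7,0.7])

```text
time_s: 42.1
ee_pos: [0.4477, -0.0534, 0.1396]
eef_rot: [0.999, -0.032, -0.0, 0.0]
force: [1.0, 0.3, 0.2]
grip_width: 0.685
finger_force: 66.9
```

Request:
carry_out(offset=[[0,0,0.06],[0,0,0.12],[0,0,0.17],[0,0,0.195],[0,0,0.205],[0,0,0.211],[0,0,0.211],[0,0,0.211],[0,0,0.211]], spin=[0,0,0,0,0,0,0,0,0], claw=[0.7,0.7,0.7,0.7,0.7,0.7,0.7,0.7,0.7])

```text
time_s: 42.85
ee_pos: [0.4487, -0.0534, 0.0354]
eef_rot: [0.999, -0.032, 0.001, 0.0]
force: [0.3, -0.1, -0.5]
grip_width: 0.686
finger_force: 66.9
```

Run:
```python
from h import *
c=grab("side"); cv2.imwrite("pics/s10.png",cv2.resize(c["pixels"][180:330,250:430],None,fx=4,fy=4))
s=ctrl.state(); print(toshelf(s["ee_pos"][:2]),s["ee_pos"][2],s["force"])
```

```text
[[-94.  -62.5]] 0.035443020164909564 [-0.06411618 -0.81457599 -0.14782274]
```

View pics/s10.png

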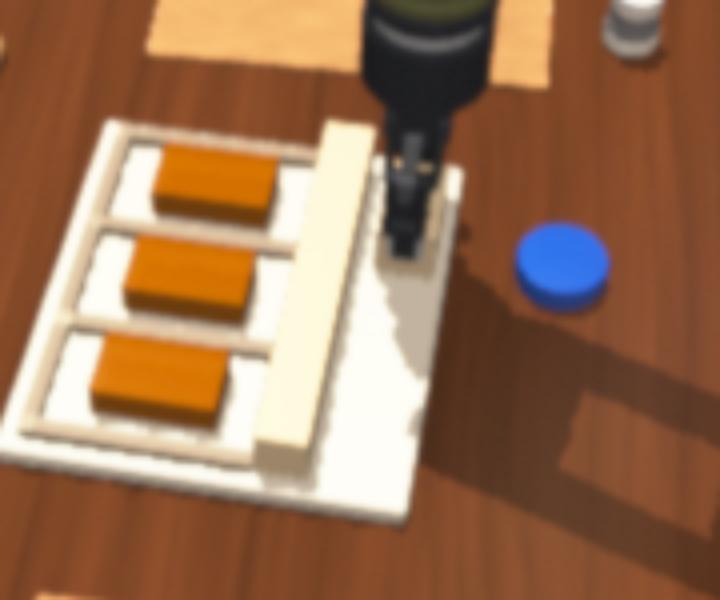

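The block is held behind the right half of the bar (crop (410,225)). I'll advance until it touches.

Request:
carry_out(offset=[[0.006,0,0],[0.012,0,0],[0.018,0,0],[0.024,0,0],[0.024,0,0],[0.024,0,0]], spin=[0,0,0,0,0,0], claw=[0.7,0.7,0.7,0.7,0.7,0.7])

```text
time_s: 43.4
ee_pos: [0.46, -0.0538, 0.0345]
eef_rot: [0.999, -0.032, 0.0, 0.0]
force: [-0.6, -0.0, -0.7]
grip_width: 0.686
finger_force: 66.9
```

Request:
carry_out(offset=[[0.002,0,0],[0.004,0,0],[0.006,0,0],[0.006,0,0],[0.006,0,0]], spin=[0,0,0,0,0], claw=[0.7,0.7,0.7,0.7,0.7])

```text
time_s: 43.82
ee_pos: [0.4615, -0.0538, 0.0343]
eef_rot: [0.999, -0.032, -0.001, -0.0]
force: [-2.5, -0.3, 0.7]
grip_width: 0.682
finger_force: 67.1
```

Request:
carry_out(offset=[[0,0,0.002],[0.002,0,0.002],[0.004,0,0.002],[0.004,0,0.002],[0.004,0,0.002]], spin=[0,0,0,0,0], claw=[0.7,0.7,0.7,0.7,0.7])

```text
time_s: 44.23
ee_pos: [0.4616, -0.0537, 0.0331]
eef_rot: [0.999, -0.032, -0.003, -0.0]
force: [-7.2, -1.1, 3.8]
grip_width: 0.688
finger_force: 67.5
```

Request:
carry_out(offset=[[-0.003,0,0],[-0.006,0,0],[-0.006,0,0],[-0.006,0,0],[-0.006,0,0],[-0.006,0,0],[-0.006,0,0]], spin=[0,0,0,0,0,0,0], claw=[0.7,0.7,0.7,0.2,0.2,0.2,0.2])

```text
time_s: 44.82
ee_pos: [0.4628, -0.0541, 0.0338]
eef_rot: [0.999, -0.032, 0.001, 0.0]
force: [0.3, 0.8, -0.3]
grip_width: 0.795
finger_force: 0.0
```

Request:
carry_out(offset=[[0,0,-0.05],[0,0,-0.12],[0,0,-0.21],[0,0,-0.21],[0,0,-0.21]], spin=[0,0,0,0,0], claw=[0.2,0.2,0.2,0.2,0.2])

```text
time_s: 45.23
ee_pos: [0.4646, -0.0545, 0.1415]
eef_rot: [0.999, -0.032, 0.004, 0.001]
force: [-0.9, 0.2, -0.0]
grip_width: 0.801
finger_force: 0.0
```

Run:
```python
from h import *
import json
x,y=fromshelf(-81,-62); json.dump([x,y,.1385,-93.7],open("cmd.json","w"))
A=fromshelf(-95,62)
plan([[(.47,-.2,.14,-50)],[(.45,-.391,.14,-15.5)],[(.45,-.391,.018,-15.5)],[(.45,-.391,.14,-15.5)],[(.45,-.15,.14,-55)],[(*A,.14,-93.7)],[(*A,.0345,-93.7)]])
for q in blobs(grab("side"),"pale",.044,(.3,.75,-.5,-.3),60): print(" P",*q)
```

```text
read [ 0.4646 -0.0545  0.1415] head -93.7 cmd [ 4.616e-01 -5.370e-02  1.385e-01 -9.370e+01] t 45.2 w 0.801 f [-0.9  0.2 -0. ]
 call0 [0.036, 0.291, -0.003] spin -0.486 rows 6.1
 call1 [-0.277, 0.266, 0.0] spin -0.383 rows 4.8
 call2 [0.0, 0.001, 0.244] spin 0.0 rows 2.9
 call3 [0.0, -0.0, -0.244] spin 0.0 rows 2.9
 call4 [0.465, -0.129, 0.0] spin 0.439 rows 5.8
 call5 [0.262, -0.356, 0.0] spin 0.43 rows 5.4
 call6 [0.001, 0.0, 0.211] spin -0.0 rows 2.5
```

Request:
carry_out(offset=[[0.036,0.291,-0.003],[0.036,0.291,-0.003],[0.036,0.291,-0.003],[0.036,0.291,-0.003],[0.036,0.291,-0.003],[0.036,0.291,-0.003],[0.036,0.291,-0.003],[0.036,0.291,-0.003],[0.036,0.291,-0.003]], spin=[-0.486,-0.486,-0.486,-0.486,-0.486,-0.486,-0.486,-0.486,-0.486], claw=[0.1,0.1,0.1,0.1,0.1,0.1,0.1,0.1,0.1])

```text
time_s: 46.03
ee_pos: [0.4691, -0.1998, 0.1382]
eef_rot: [0.94, 0.341, -0.001, -0.001]
force: [-0.1, 0.3, 0.5]
grip_width: 0.899
finger_force: 0.0
```

Request:
carry_out(offset=[[-0.277,0.266,0],[-0.277,0.266,0],[-0.277,0.266,0],[-0.277,0.266,0],[-0.277,0.266,0],[-0.277,0.266,0],[-0.277,0.266,0],[-0.277,0.266,0],[-0.277,0.266,0]], spin=[-0.383,-0.383,-0.383,-0.383,-0.383,-0.383,-0.383,-0.383,-0.383], claw=[0.1,0.1,0.1,0.1,0.1,0.1,0.1,0.1,0.1])

```text
time_s: 46.78
ee_pos: [0.4493, -0.3893, 0.1393]
eef_rot: [0.796, 0.605, 0.0, -0.001]
force: [-0.1, -0.9, 0.3]
grip_width: 0.894
finger_force: 0.0
```

Run:
```python
from h import *
s=ctrl.state(); m=frame(s["eef_rot"]); print(np.round(s["ee_pos"],4),np.degrees(np.arctan2(m[1,1],m[0,1])))
c=grab("side"); 
for q in blobs(c,"pale",.044,(.3,.75,-.5,-.3),40): print(" P",*q)
cv2.imwrite("pics/s11.png",cv2.resize(c["pixels"][110:330,230:430],None,fx=2.7,fy=2.7))
```

```text
[ 0.4493 -0.3893  0.1393] -15.529490020575754
 P [ 0.4489 -0.3898] [360.8 148.2] 58 38 -12.8 149
```

View pics/s11.png

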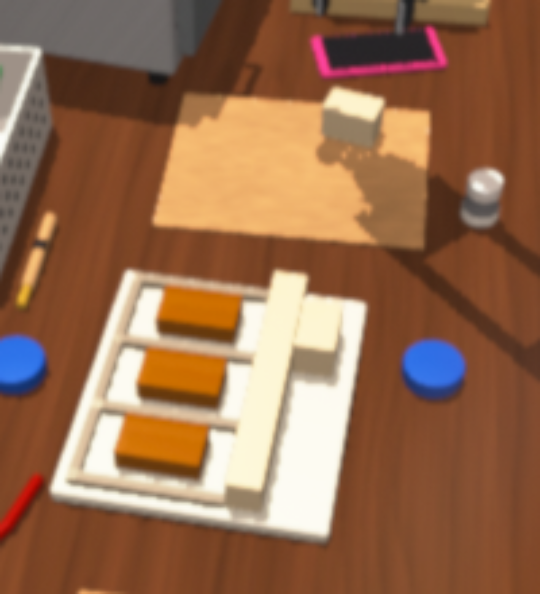

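The first block is flush behind the right half of the bar (crop (317,335)). The second is still on the sheet at (352,115).

Request:
carry_out(offset=[[0,0,0.08],[0,0,0.16],[0,0,0.244],[0,0,0.244],[0,0,0.244],[0,0,0.244],[0,0,0.244],[0,0,0.244],[0,0,0.244],[0,0,0.244],[0,0,0.244]], spin=[0,0,0,0,0,0,0,0,0,0,0], claw=[0.1,0.1,0.1,0.1,0.1,0.4,0.7,0.7,0.7,0.7,0.7])

```text
time_s: 47.75
ee_pos: [0.4513, -0.3926, 0.0209]
eef_rot: [0.796, 0.605, 0.0, 0.003]
force: [0.9, 1.4, 8.0]
grip_width: 0.688
finger_force: 67.5
```

Request:
carry_out(offset=[[0,0,0],[0,0,-0.06],[0,0,-0.12],[0,0,-0.19],[0,0,-0.244],[0,0,-0.244],[0,0,-0.244]], spin=[0,0,0,0,0,0,0], claw=[0.7,0.7,0.7,0.7,0.7,0.7,0.7])

```text
time_s: 48.33
ee_pos: [0.451, -0.3925, 0.1433]
eef_rot: [0.796, 0.605, 0.0, 0.003]
force: [-0.0, 0.3, -1.9]
grip_width: 0.688
finger_force: 66.5
```

Request:
carry_out(offset=[[0.07,-0.02,0],[0.14,-0.04,0],[0.21,-0.06,0],[0.28,-0.08,0],[0.35,-0.1,0],[0.41,-0.12,0],[0.465,-0.129,0],[0.465,-0.129,0],[0.465,-0.129,0]], spin=[0.07,0.14,0.21,0.28,0.35,0.41,0.439,0.439,0.439], claw=[0.7,0.7,0.7,0.7,0.7,0.7,0.7,0.7,0.7])

```text
time_s: 49.08
ee_pos: [0.4485, -0.1482, 0.1391]
eef_rot: [0.953, 0.302, -0.001, -0.001]
force: [-0.1, -0.1, -0.8]
grip_width: 0.688
finger_force: 66.4
```

Request:
carry_out(offset=[[0.04,-0.05,0],[0.08,-0.1,0],[0.12,-0.16,0],[0.16,-0.22,0],[0.2,-0.27,0],[0.24,-0.32,0],[0.262,-0.356,0],[0.262,-0.356,0],[0.262,-0.356,0],[0.262,-0.356,0]], spin=[0.07,0.14,0.21,0.28,0.35,0.41,0.43,0.43,0.43,0.43], claw=[0.7,0.7,0.7,0.7,0.7,0.7,0.7,0.7,0.7,0.7])

```text
time_s: 49.92
ee_pos: [0.455, 0.0699, 0.1396]
eef_rot: [0.999, -0.032, -0.0, 0.0]
force: [-0.6, -0.3, -0.4]
grip_width: 0.684
finger_force: 66.4
```

Run:
```python
from h import *
s=ctrl.state(); m=frame(s["eef_rot"]); print(np.round(s["ee_pos"],4),toshelf(s["ee_pos"][:2]),np.degrees(np.arctan2(m[1,1],m[0,1])),s["grip_width"],s["finger_force"])
t=grab("side")
for q in blobs(t,"pale",.15,(.3,.6,-.1,.25),40): print(*q)
```

```text
[0.455  0.0699 0.1396] [[-95.5  60.9]] -93.6762060968647 0.6844297652362133 66.37005686759949
[0.5381 0.1256] [305.8 259.1] 251 204 86.3 5219
```

Request:
carry_out(offset=[[0,0,0.06],[0,0,0.12],[0,0,0.17],[0,0,0.195],[0,0,0.205],[0,0,0.211],[0,0,0.211],[0,0,0.211],[0,0,0.211]], spin=[0,0,0,0,0,0,0,0,0], claw=[0.7,0.7,0.7,0.7,0.7,0.7,0.7,0.7,0.7])

```text
time_s: 50.72
ee_pos: [0.456, 0.0708, 0.0355]
eef_rot: [0.999, -0.033, 0.001, -0.0]
force: [0.2, -0.1, -1.4]
grip_width: 0.688
finger_force: 66.4
```

Request:
carry_out(offset=[[0.006,0,0],[0.012,0,0],[0.018,0,0],[0.024,0,0],[0.024,0,0],[0.024,0,0]], spin=[0,0,0,0,0,0], claw=[0.7,0.7,0.7,0.7,0.7,0.7])

```text
time_s: 51.22
ee_pos: [0.4673, 0.0703, 0.0346]
eef_rot: [0.999, -0.032, 0.0, -0.0]
force: [0.7, 0.2, -1.5]
grip_width: 0.687
finger_force: 66.4
```

Request:
carry_out(offset=[[0.002,0,0],[0.004,0,0],[0.006,0,0],[0.006,0,0],[0.006,0,0]], spin=[0,0,0,0,0], claw=[0.7,0.7,0.7,0.7,0.7])

```text
time_s: 51.63
ee_pos: [0.469, 0.0701, 0.0343]
eef_rot: [0.999, -0.032, -0.001, 0.0]
force: [-2.3, 0.5, 1.6]
grip_width: 0.688
finger_force: 66.6
```

Contact as before, so I'll finish it the same way and then retreat clear of the views.

Request:
carry_out(offset=[[0,0,0.002],[0.002,0,0.002],[0.004,0,0.002],[0.004,0,0.002],[0.004,0,0.002]], spin=[0,0,0,0,0], claw=[0.7,0.7,0.7,0.7,0.7])

```text
time_s: 52.05
ee_pos: [0.4691, 0.07, 0.0331]
eef_rot: [0.999, -0.032, -0.003, 0.0]
force: [-6.8, 1.3, 3.8]
grip_width: 0.688
finger_force: 67.0
```

Request:
carry_out(offset=[[-0.003,0,0],[-0.006,0,0],[-0.006,0,0],[-0.006,0,0],[-0.006,0,0],[-0.006,0,0],[-0.006,0,0]], spin=[0,0,0,0,0,0,0], claw=[0.7,0.7,0.7,0.2,0.2,0.2,0.2])

```text
time_s: 52.63
ee_pos: [0.4699, 0.0701, 0.0338]
eef_rot: [0.999, -0.032, 0.001, -0.0]
force: [-0.3, 1.1, 0.4]
grip_width: 0.8
finger_force: 0.0
```

Request:
carry_out(offset=[[0,0,-0.05],[0,0,-0.12],[0,0,-0.21],[0,0,-0.21],[0,0,-0.21]], spin=[0,0,0,0,0], claw=[0.2,0.2,0.2,0.2,0.2])

```text
time_s: 53.05
ee_pos: [0.4719, 0.0703, 0.1415]
eef_rot: [0.999, -0.032, 0.004, -0.0]
force: [0.4, 0.0, 0.0]
grip_width: 0.8
finger_force: 0.0
```

Request:
carry_out(offset=[[0,0.8,-0.1],[0,0.8,-0.1],[0,0.8,-0.1],[0,0.8,-0.1],[0,0.8,-0.1],[0,0.8,-0.1],[0,0.8,-0.1],[0,0.8,-0.1],[0,0.8,-0.1],[0,0.8,-0.1],[0,0.8,-0.1],[0,0.8,-0.1]], spin=[0,0,0,0,0,0,0,0,0,0,0,0], claw=[0.2,0.2,0.2,0.2,0.2,0.2,0.2,0.2,0.2,0.2,0.2,0.2])

```text
time_s: 54.05
ee_pos: [0.4421, -0.3302, 0.1867]
eef_rot: [0.999, -0.034, -0.001, -0.001]
force: [-0.2, 0.6, -0.1]
grip_width: 0.794
finger_force: 0.0
```

Run:
```python
from h import *
from h import masks
for n in("top","side"):
    c=grab(n); h=cv2.cvtColor(c["pixels"],cv2.COLOR_BGR2HSV); S=h[...,1].astype(int); V=h[...,2].astype(int)
    print(n,"amber",[(toshelf(b[0])[0].tolist(),round(b[4]+3.7,1),b[5]) for b in blobs(c,"amber",.039,(.45,.72,-.16,.16),100)],"pucks",[(b[0].tolist(),b[5]) for b in blobs(c,"amber",.028,(.3,.7,.3,.5),100)])
    # bricks: slightly yellow pale (saturation above the slab's), on the shelf
    k=((S>(11 if n=="top" else 16))&(S<75)&(V>215)).astype(np.uint8); k=cv2.morphologyEx(k,cv2.MORPH_OPEN,np.ones((4,4)))
    q,L,st,ce=cv2.connectedComponentsWithStats(k)
    for i in range(1,q):
        if st[i,4]<80: continue
        p=cast(c,ce[i],.053)[0]
        if not(.4<p[0]<.7 and -.16<p[1]<.16): continue
        kk=np.argwhere(L==i)[:,::-1]; r=cv2.minAreaRect((cast(c,kk,.053)*1000).astype(np.float32))
        print(" brick",toshelf(np.array(r[0])/1000).tolist(),np.round(r[1]),round(r[2]-86.3,1),st[i,4])
```

```text
top amber [([56.2, -65.7], 0.2, 278), ([31.8, 78.6], 3.1, 326), ([32.1, 0.9], 0.0, 308)] pucks [([0.5068, 0.382], 231), ([0.4275, 0.3849], 234)]
 brick [[-66.3, -5.2]] [ 79. 245.] -86.1 1290
side amber [([54.5, -66.7], 0.0, 376), ([32.0, 2.6], 0.6, 419), ([32.2, 80.5], -0.3, 480)] pucks [([0.5081, 0.384], 661), ([0.4284, 0.3872], 678)]
 brick [[-68.4, 5.5]] [246.  77.] -0.0 1786
 brick [[24.9, 138.4]] [12. 56.] -0.1 106
```

The check shows the right-bay billet was knocked, to about (55,−67) instead of (34,−80). The other billets and the pucks haven't moved. I'll lift it and recentre it.

Run:
```python
from h import *
import json
x,y=fromshelf(-81,-338); json.dump([x,y,.1885,-93.7],open("cmd.json","w"))
p=fromshelf(57,-67); q=fromshelf(36,-80)
plan([[(*p,.13,-93.7)],[(*p,.0265,-93.7)],[(*p,.05,-93.7)],[(*q,.05,-93.7)],[(*q,.0272,-93.7)]])
for n in("top","side"):
    c=grab(n); print(n,"amber",[(toshelf(b[0])[0].tolist(),b[2:]) for b in blobs(c,"amber",.039,(.45,.72,-.16,.0),50)])
```

```text
read [ 0.442  -0.3276  0.1867] head -93.7 cmd [  0.4439  -0.3291   0.1885 -93.7   ] t 54.1 w 0.803 f [-0.5  0.7 -0.2]
 call0 [0.276, -0.542, 0.117] spin -0.0 rows 7.4
 call1 [-0.0, -0.0, 0.207] spin -0.0 rows 2.5
 call2 [-0.0, -0.0, -0.047] spin -0.0 rows 0.6
 call3 [-0.042, 0.026, 0.0] spin -0.0 rows 0.6
 call4 [-0.0, -0.0, 0.046] spin -0.0 rows 0.5
top amber [([55.8, -65.7], (72, 40, -0.7, 280))]
side amber [([54.5, -66.6], (74, 44, -3.7, 377))]
```

Request:
carry_out(offset=[[0.276,-0.542,0.05],[0.276,-0.542,0.117],[0.276,-0.542,0.117],[0.276,-0.542,0.117],[0.276,-0.542,0.117],[0.276,-0.542,0.117],[0.276,-0.542,0.117],[0.276,-0.542,0.117],[0.276,-0.542,0.117],[0.276,-0.542,0.117],[0.276,-0.542,0.117],[0.276,-0.542,0.117]], spin=[0,0,0,0,0,0,0,0,0,0,0,0], claw=[0.38,0.38,0.38,0.38,0.38,0.38,0.38,0.38,0.38,0.38,0.38,0.38])

```text
time_s: 55.25
ee_pos: [0.5975, -0.0681, 0.1303]
eef_rot: [0.999, -0.033, -0.0, 0.0]
force: [-0.5, -0.1, -0.5]
grip_width: 0.62
finger_force: 0.0
```

Request:
carry_out(offset=[[0,0,0.06],[0,0,0.12],[0,0,0.16],[0,0,0.18],[0,0,0.195],[0,0,0.207],[0,0,0.207],[0,0,0.207]], spin=[0,0,0,0,0,0,0,0], claw=[0.38,0.38,0.38,0.38,0.38,0.38,0.38,0.38])

```text
time_s: 55.92
ee_pos: [0.5989, -0.068, 0.0273]
eef_rot: [0.999, -0.033, 0.001, 0.0]
force: [1.4, 0.6, 0.3]
grip_width: 0.621
finger_force: 0.0
```

Request:
carry_out(offset=[[0,0,0],[0,0,0],[0,0,0],[0,0,0],[0,0,0],[0,0,-0.02],[0,0,-0.047],[0,0,-0.047],[0,0,-0.047]], spin=[0,0,0,0,0,0,0,0,0], claw=[0.6,0.9,0.9,0.9,0.9,0.9,0.9,0.9,0.9])

```text
time_s: 56.67
ee_pos: [0.599, -0.0674, 0.0509]
eef_rot: [0.999, -0.032, 0.001, -0.0]
force: [0.4, -0.0, -2.0]
grip_width: 0.515
finger_force: 62.0
```

Request:
carry_out(offset=[[-0.02,0.013,0],[-0.042,0.026,0],[-0.042,0.026,0],[-0.042,0.026,0],[-0.042,0.026,0.02],[-0.042,0.026,0.035],[-0.042,0.026,0.043],[-0.042,0.026,0.043],[-0.042,0.026,0.043],[-0.042,0.026,0.043]], spin=[0,0,0,0,0,0,0,0,0,0], claw=[0.9,0.9,0.9,0.9,0.9,0.9,0.9,0.9,0.9,0.9])

```text
time_s: 57.5
ee_pos: [0.5761, -0.079, 0.0281]
eef_rot: [0.999, -0.032, -0.001, -0.0]
force: [-1.1, 0.1, 0.6]
grip_width: 0.52
finger_force: 62.3
```

Request:
carry_out(offset=[[0,0,0],[0,0,0],[0,0,0],[0,0,0],[0,0,-0.04],[0,0,-0.1],[0,0,-0.2],[0,0,-0.3],[0,0,-0.3]], spin=[0,0,0,0,0,0,0,0,0], claw=[0.35,0.35,0.35,0.35,0.35,0.35,0.35,0.35,0.35])

```text
time_s: 58.25
ee_pos: [0.5796, -0.0797, 0.1844]
eef_rot: [0.999, -0.032, 0.005, 0.001]
force: [1.1, -0.5, -0.3]
grip_width: 0.654
finger_force: 0.0
```

Request:
carry_out(offset=[[-0.1,0.7,0],[-0.1,0.7,0],[-0.1,0.7,0],[-0.1,0.7,0],[-0.1,0.7,0],[-0.1,0.7,0],[-0.1,0.7,0],[-0.1,0.7,0],[-0.1,0.7,0],[-0.1,0.7,0],[-0.1,0.7,0]], spin=[0,0,0,0,0,0,0,0,0,0,0], claw=[0.2,0.2,0.2,0.2,0.2,0.2,0.2,0.2,0.2,0.2,0.2])

```text
time_s: 59.17
ee_pos: [0.5033, -0.4265, 0.178]
eef_rot: [0.999, -0.034, -0.0, -0.0]
force: [-0.5, -0.1, -0.5]
grip_width: 0.807
finger_force: 0.0
```

Run:
```python
from h import *
for n in("top","side"):
    c=grab(n); h=cv2.cvtColor(c["pixels"],cv2.COLOR_BGR2HSV); S=h[...,1].astype(int); V=h[...,2].astype(int)
    print(n,"amber",[(toshelf(b[0])[0].tolist(),b[2:]) for b in blobs(c,"amber",.039,(.45,.72,-.16,.16),100)],"pucks",[(b[0].tolist(),b[5]) for b in blobs(c,"amber",.028,(.3,.7,.3,.5),100)])
    # saturation/value profile across bar and each block along shelf x, to see edges (shelf mm at z of tops)
    for y in(-100,-62,0,62,100):
        P=[(*fromshelf(x,y),.053) for x in range(-110,-24,5)]; uv=np.round(proj(c,P)).astype(int)
        print(" y",y,[int(S[v,u]) if V[v,u]>215 else -int(V[v,u]) for u,v in uv])
```

```text
top amber [([31.8, 78.6], (72, 43, -0.6, 326)), ([32.0, 0.9], (73, 41, -3.7, 308)), ([35.0, -77.3], (73, 41, -3.4, 256))] pucks [([0.5068, 0.382], 231), ([0.4275, 0.3849], 234)]
 y -100 [2, 2, 2, 2, 2, 1, 2, 1, -192, -168, 14, 18, 17, 16, 16, 16, 2, 2]
 y -62 [2, -189, 20, 19, 18, 18, 18, 17, 18, 15, 20, 17, 18, 17, 18, 18, 26, 2]
 y 0 [1, 1, 1, 1, 2, 2, 2, 2, 1, -151, 21, 20, 20, 20, 19, 20, 3, 2]
 y 62 [-201, -190, 42, 22, 20, 21, 20, 21, 22, 17, 16, 23, 22, 21, 21, 23, 4, 3]
 y 100 [4, 3, 3, 3, 3, 4, 4, 17, -194, -129, 26, 23, 23, 25, 23, 24, 34, 3]
side amber [([31.9, -78.9], (74, 44, -3.5, 365)), ([31.9, 2.6], (74, 44, -3.1, 420)), ([32.4, 80.6], (73, 44, -3.8, 482))] pucks [([0.5081, 0.384], 662), ([0.4284, 0.3872], 680)]
 y -100 [63, -162, -168, -203, 69, -164, -168, -204, -158, -160, 51, 39, 38, 39, 39, 40, 81, -143]
 y -62 [11, 17, 66, 39, 38, 38, 37, 38, 38, 49, 52, 38, 37, 37, 36, 37, 27, 12]
 y 0 [13, -214, -179, -178, -187, -176, -177, -187, -175, -150, 58, 35, 35, 34, 34, 35, 38, 14]
 y 62 [9, 14, -211, 37, 34, 34, 33, 33, 34, 34, 48, 34, 33, 33, 32, 32, 56, 64]
 y 100 [14, -193, -148, -152, -153, -152, -152, -153, -153, -150, 62, 33, 32, 32, 32, 30, 27, 8]
```

Every billet is centred within about 2–3 mm. The bar and both blocks show no gaps, and the pucks are in place. Handing in.

```bash
python3 -c "
from rig import ctrl; print(ctrl.sign_off())"
```

```text
the job is handed in; nothing more can be done
None
```

I handed the job in at about 59 s: both pucks are on the mat, the three billets sit within about 3 mm of centre in their bays (one was knocked aside and put back), and the bar is flush with the strip ends and braced by both blocks; I don't have the judge's result.

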